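Lock out the glaze spray bench for cleaning

ROBOT

A 6-joint arm with a two-finger parallel gripper is mounted at the origin on the work surface. World frame = base frame: x ahead of the robot, y to its left, z up, the work surface at z = 0. Lengths are in m, angles in rad, forces in N, time in s.
With the tool pointing down it reaches from about 0.3 to 0.875 m from the base axis. Payload 4.2 kg.
Tool frame: the origin (TCP) lies midway between the tips of the shut fingers; the grasp point (between the pads) lies 19 mm behind it; z points along the fingers, y is the line along which they close (so a half turn about z gives the same grasp; the last joint's range is limited). The gripper opens to 85 mm and grips with 20 to 120 N. Pads are 22 mm wide; open, the fingers measure 114 mm over their backs; the gripper's body (76 mm by 85 mm) begins 54 mm behind the grasp point. The pads swing forward as they close: fully open they stand 13 mm farther back than shut.
Start: joints at [-0.02, 0.32, 1.565, -0, 1.257, -0.02], TCP at [0.575, 0, 0.231] pointing down, gripper open.
Joint ranges: [-3.11, 3.11], [-0.84, 2.01], [0.21, 2.61], [-1.34, 4.49], [0.05, 2.63], [-2.56, 2.56]. Speed limits (rad/s): [2.57, 2.57, 3.14, 3.14, 3.14, 3.14].

INTERFACE

Orientations are given as a unit quaternion [w, x, y, z].
In Python, from rig import arm gives the robot as it stands.
- The arm moves only by the shell command python3 -m pendant 'ROWS'. ROWS is JSON, a list of rows, each an object with "offset": the shift along the tool's x, y, z in units of 25 cm (1.0 is 25 cm), a list of three; "twist": the turn, a rotation vector about the tool's x, y, z in units of 45 degrees (1.0 is 45 degrees), a list of three; "grip": the finger opening in mm, from 0 to 85.4. In form: [{"offset": [dx, dy, dz], "twist": [ax, ay, az], "grip": grip}, ...]. A call has 1 to 10 rows; each row is the pose to reach, as a shift and turn from the pose commanded when the call began, along the tool's axes at that moment; what a row does not reach only later rows make up. A row lasts 1/12 s, in which the tool goes at most 41.7 mm and 7.16 degrees, less where a joint would pass 70% of its speed; a pose out of reach is approached as far as the arm can. A call with a number of a shift or a turn outside -1 to 1 is refused whole. A call with a gripper value outside its range is refused whole. The fingers move at their own pace and stop on an object; the grip force is fixed at half the most. Time passes only in rows, so rows that repeat a pose let the fingers close. It gives the time, the measured TCP pose, the force, the opening and the grip force at its end, in the units of the state.
- arm.get_state(): the state, without advancing time (a new reading comes with each control period).
- arm.get_image(name): name is "scene" or "side" or "wrist"; returns (picture, depth): 480x640x3 uint8, red, green, blue; 480x640 float32, m along the optical axis (not along the pixel's ray), 0 where there is no reading.
- arm.camera_info(name): a dict with "fovy" (degrees; the focal length in pixels is half the picture's height over the tangent of half this angle, whatever the lens; pixels are square), "cx", "cy" (the principal point, pixels), "rvec" (rotation vector, rad) and "tvec" (3), from world to camera coordinates, as OpenCV has them; the wrist camera has in their place "tool_from_camera" (4x4, takes a point from camera to tool coordinates, whose origin is the TCP and whose axes are the flange's). Camera axes: x right, y down, z forward; pixel columns grow to the right and rows downward; lengths in m; the calibration is good to about 2 mm. A picture is of the moment at which its call begins: read the wrist's pose just before it. camera_info takes no time and is no camera call.
- arm.finish_job(): hands the job in; it is judged then, once.
Trained networks look in the newest picture that a camera, given by its name, has taken for a name from the list of things; names that differ only in an ending like _2 or _b are one class to them, and where a whole thing is asked for, a point or a joint stands for the part that bears it (a point fixed in the world has none). Each returns a list of dicts, best first, with "score" (0 to 1); they miss things now and then, are a little off and sometimes report something else, mostly with a low value. They report only what shows in the picture. A call takes as long as a camera call. They do not tell look-alikes from the thing itself.
- arm.outline_of(thing, camera): "pixels" (480x640 bool, what is visible of it) and "uv" ([column, row] in pixels, amid what is visible of it).
The state is a dict: "time": time; "qpos": joint angles; "dq": joint speeds; "tau": joint torques, N m; "position": TCP position; "eef_rot": TCP orientation; "wrist_force": force on the tool from outside, world axes, zero at the start; "moment": the same for the moment, N m; "gripper_width": opening from 0.0 (shut) to 1.0 (fully open); "finger_force": force on a finger pad.
Only numpy, scipy, OpenCV 4.12 (cv2) and the standard library are available. Lean on these libraries where they do the work, as an engineer would, in place of code of your own. Each camera call takes 0.05 s, during which the arm holds its last target. There are 200 camera calls.

TASK

Lock out the spray bench. First turn the inner knob of the air regulator until its white line points at the white dot, without disturbing the outer knob; then pull every fuse plug out of the fuse block and put them all in the purple tray; only then squeeze the spray gun's trigger right in, keep it in for a good second to bleed off the air, and let it go. Leave the jars, pots and tools around them where they are.

Things in the scene. Friction and masses are not known exactly. Their poses are not given: they have to be found in the camera images.
- fuse_block: Fixed grey fuse block, 96 (x) x 320 (y) x 46 mm high, origin at the centre of its underside. Six sockets in its top at y = -125, -75, -25, 25, 75, 125 mm, wells 25.5 (x) x 31.5 (y) mm, 36 deep. A sprung ball on the +x side of each well snaps into the plug's notch: pulling straight up takes about 12 to 20 N over the first 5 mm, then a few N. Some sockets may be empty.
- tray: Loose purple open tray, 180 (x) x 280 (y) x 40 mm high, walls and floor 5 mm thick, 0.7 kg, origin at the centre of its underside.
- regulator: Fixed blue air regulator box, 150 x 150 x 60 mm high, origin at the centre of its underside. Two concentric knobs on its top, axis vertical through the origin. A white dot on the top, 60 mm from the axis towards the box's -x side, marks off; the small yellow dots are only the scale.
- air_knob_grip (a point): Grip point of the inner knob, on the axis, 107 mm above the table. The inner knob is black: round foot of 42 mm diameter under an upright bar 44 mm long, 14 mm thick, from 87 to 119 mm above the table; the bar runs along this point's x axis and a white line marks its -x end (the pointer).
- air_knob (a joint): Angle of the inner knob in rad, growing anticlockwise seen from above. At 0 the white line points at the white dot and the air is off. It turns from -0.6 to 2.7 with light friction (0.06 N m), there is no stop at 0, and it stays where it is left.
- fan_ring_mark (a point): Orange mark on top of the outer knob, 36 mm from the axis. The outer knob is a grey knurled disc of 84 to 90 mm diameter from 62 to 78 mm above the table, right under the inner knob; it turns very easily and must stay as it is.
- gun: Spray gun fixed on its side in a wooden cradle, origin under the grip, at table height. The grip is a level bar along x, -70 to 40 mm, 26 mm thick (y = -13 to 13), 56 to 84 mm above the table. Barrel (34 mm diameter) along y at x = 45 mm, cup (top 104 mm high) beyond it. Under grip and trigger it is free down to 12 mm above the table, but for a prop under the grip at x = -65 to -51 mm.
- trigger_pad (a point): Point on the outer face of the red trigger to press, at rest at x = -22, y = 40, z = 70 mm in the gun's frame; it moves with the trigger. The trigger is a plate 8 mm thick (y), 70 mm long (x), 59 to 81 mm above the table, hinged about a vertical axis at x = 26, y = 36 mm; squeezing moves the pad along the gun's -y towards the grip.
- trigger (a joint): Angle of the trigger in rad: 0 released, 0.28 fully squeezed (at a stop), about 13 mm of travel at the pad. A spring pushes it back; it takes about 3 N at the pad to start and 9 N at the end.
- plug_red: Loose fuse plug with a red handle, 86 mm tall, about 80 g, origin on its axis at mid height, z up along the plug. Foot 24 (x) x 30 (y) mm from z = -43 to -7 mm, notched on both x faces; black flange 34 x 44 mm from -7 to -1 mm; handle 20 (x) x 36 (y) mm from -1 to 43 mm. Seated, its origin is 53 mm above the table and its axes lie along the block's. May be absent.
- plug_blue: Loose fuse plug with a blue handle, 86 mm tall, about 80 g, origin on its axis at mid height, z up along the plug. Foot 24 (x) x 30 (y) mm from z = -43 to -7 mm, notched on both x faces; black flange 34 x 44 mm from -7 to -1 mm; handle 20 (x) x 36 (y) mm from -1 to 43 mm. Seated, its origin is 53 mm above the table and its axes lie along the block's. May be absent.
- plug_yellow: Loose fuse plug with a yellow handle, 86 mm tall, about 80 g, origin on its axis at mid height, z up along the plug. Foot 24 (x) x 30 (y) mm from z = -43 to -7 mm, notched on both x faces; black flange 34 x 44 mm from -7 to -1 mm; handle 20 (x) x 36 (y) mm from -1 to 43 mm. Seated, its origin is 53 mm above the table and its axes lie along the block's. May be absent.
- plug_green: Loose fuse plug with a green handle, 86 mm tall, about 80 g, origin on its axis at mid height, z up along the plug. Foot 24 (x) x 30 (y) mm from z = -43 to -7 mm, notched on both x faces; black flange 34 x 44 mm from -7 to -1 mm; handle 20 (x) x 36 (y) mm from -1 to 43 mm. Seated, its origin is 53 mm above the table and its axes lie along the block's. May be absent.
- plug_white: Loose fuse plug with a white handle, 86 mm tall, about 80 g, origin on its axis at mid height, z up along the plug. Foot 24 (x) x 30 (y) mm from z = -43 to -7 mm, notched on both x faces; black flange 34 x 44 mm from -7 to -1 mm; handle 20 (x) x 36 (y) mm from -1 to 43 mm. Seated, its origin is 53 mm above the table and its axes lie along the block's. May be absent.
- plug_orange: Loose fuse plug with a orange handle, 86 mm tall, about 80 g, origin on its axis at mid height, z up along the plug. Foot 24 (x) x 30 (y) mm from z = -43 to -7 mm, notched on both x faces; black flange 34 x 44 mm from -7 to -1 mm; handle 20 (x) x 36 (y) mm from -1 to 43 mm. Seated, its origin is 53 mm above the table and its axes lie along the block's. May be absent.
- glaze_jar: Bystander, loose: lidded blue jar, 64 mm diameter, 90 mm tall. Origin at the centre of its underside.
- slip_jar: Bystander, loose: white jar with a green lid, 60 mm diameter, 100 mm tall. Origin at the centre of its underside.
- test_bowl: Bystander, loose: terracotta bowl, 110 mm diameter, 50 mm tall. Origin at the centre of its underside.
- mug: Bystander, loose: white mug, 76 mm diameter, 85 mm tall. Origin at the centre of its underside.
- rib: Bystander, loose: dark wooden throwing rib lying flat, 100 x 55 x 12 mm. Origin at the centre of its underside.
- tool_pot: Bystander, loose: clear pot with a purple rim and wooden tools in it, 87 mm diameter, 170 mm tall with the tools. Origin at the centre of its underside.
Things that resemble listed ones, but are neither listed nor needed, are in the scene too. Of the things that look like the regulator, the larger one is meant.

How it is judged:
By the outcome, as a careful person would: the job done as asked, in the order asked, and still so for the second after the job is handed in, with the robot touching nothing.
Of plug_red, plug_blue, plug_yellow, plug_green, plug_white, plug_orange only 4 to 6 are there at a start; the rules pass over those that are not, and their reading is None.
At some moment in a run one of tray may be knocked a few centimetres aside while the robot is not near it.
Once in a run the grip may slacken for a moment while it holds something.
It also fails if it takes over 210 s, if anything falls off the work surface, if the arm or the gripper's body presses on something with over 40 N, if the wrist force passes 120 N, or if a joint passes its speed limit or range.

## Working session

There is one attempt and no reset: what is moved stays moved. The work goes in short steps, Python scripts to look and compute and a shell command to move; the robot and the scene stay as the last step left them, time stands still between calls to the robot, and variables do not carry over. Pictures are saved under pics/ and viewed, at most 14 in all, crops included, and the job is handed in when it is done.

```bash
ls; mkdir -p pics
cat > h.py <<'E'
import numpy as np,cv2
from scipy.spatial.transform import Rotation as R
from rig import arm
def cam(name):
    i=arm.camera_info(name); s=arm.get_state(); im,d=arm.get_image(name)
    f=240/np.tan(np.radians(i["fovy"])/2)
    if "rvec" in i:
        Rm=cv2.Rodrigues(np.array(i["rvec"],float))[0]; T=np.eye(4); T[:3,:3]=Rm.T; T[:3,3]=-Rm.T@np.array(i["tvec"]).ravel()
    else:
        q=s["eef_rot"]; W=np.eye(4); W[:3,:3]=R.from_quat([*q[1:],q[0]]).as_matrix(); W[:3,3]=s["position"]; T=W@np.array(i["tool_from_camera"])
    v,u=np.mgrid[:480,:640]
    P=np.stack([(u-i["cx"])/f*d,(v-i["cy"])/f*d,d],-1)@T[:3,:3].T+T[:3,3]
    P[d==0]=np.nan
    return im,d,P,T,f,i
def proj(p,T,f,i):
    c=np.linalg.inv(T)@np.append(p,1); return c[0]/c[2]*f+i["cx"],c[1]/c[2]*f+i["cy"]
def ray(u,v,z,T,f,i):
    r=T[:3,:3]@np.array([(u-i["cx"])/f,(v-i["cy"])/f,1]); return T[:3,3]+r*(z-T[2,3])/r[2]
def save(im,n): cv2.imwrite(f"pics/{n}.png",im[...,::-1])
def st():
    s=arm.get_state(); print("t",round(s["time"],2),"p",np.round(s["position"],4),"q",np.round(s["eef_rot"],3),"F",np.round(s["wrist_force"],1),"w",round(s["gripper_width"],3),"ff",np.round(s["finger_force"],1)); return s
E
cat > a.py <<'E'
from h import *
s=st(); print(R.from_quat([*s["eef_rot"][1:],s["eef_rot"][0]]).as_matrix().round(3))
for n in ["scene","side"]:
    im,d,P,T,f,i=cam(n); save(im,n+"0"); np.savez(n+"0.npz",P=P,d=d,im=im); print(n,T.round(3),f)
    for t in ["fuse_block","tray","regulator","air_knob","fan_ring_mark","gun","trigger_pad"]+["plug_"+c for c in "red blue yellow green white orange".split()]+["glaze_jar","slip_jar","test_bowl","mug","rib","tool_pot"]:
        for o in arm.outline_of(t,n)[:3]:
            m=o["pixels"]; q=P[m]; q=q[~np.isnan(q[:,0])]
            if len(q): print(t,round(o["score"],2),np.round(o["uv"]),m.sum(),np.median(q,0).round(3),"lo",np.percentile(q,2,0).round(3),"hi",np.percentile(q,98,0).round(3))
E
python3 a.py
```

```text
pics
t 0.0 p [0.5745 0.     0.2305] q [-0.001  0.707  0.707 -0.001] F [ 0.5 -0.7 -0. ] w 1.003 ff 0.0
[[-0.     1.    -0.002]
 [ 1.     0.     0.   ]
 [ 0.    -0.002 -1.   ]]
scene [[-0.348  0.703 -0.62   1.211]
 [ 0.937  0.253 -0.239  0.363]
 [-0.011 -0.665 -0.747  0.969]
 [ 0.     0.     0.     1.   ]] 502.025529285323
fuse_block 0.72 [262. 311.] 3993 [0.679 0.011 0.044] lo [ 0.601 -0.136  0.005] hi [0.694 0.171 0.049]
tray 0.59 [293. 240.] 6366 [ 0.434 -0.009  0.006] lo [ 0.34  -0.158  0.   ] hi [0.526 0.119 0.04 ]
regulator 0.76 [432. 276.] 4728 [0.474 0.354 0.059] lo [0.363 0.265 0.003] hi [0.543 0.433 0.116]
regulator 0.76 [463. 389.] 3931 [0.703 0.47  0.044] lo [0.624 0.404 0.003] hi [0.756 0.539 0.086]
air_knob 0.72 [433. 258.] 354 [0.447 0.348 0.101] lo [0.433 0.328 0.079] hi [0.461 0.366 0.121]
air_knob 0.64 [466. 370.] 248 [0.691 0.467 0.076] lo [0.675 0.455 0.059] hi [0.702 0.481 0.09 ]
fan_ring_mark 0.68 [432. 268.] 651 [0.461 0.35  0.077] lo [0.416 0.307 0.06 ] hi [0.483 0.389 0.081]
fan_ring_mark 0.65 [464. 380.] 590 [0.696 0.469 0.057] lo [0.659 0.44  0.046] hi [0.717
[... 4692 characters left out ...]
53 [292. 182.] 198 [ 0.64  -0.054  0.078] lo [ 0.633 -0.08   0.05 ] hi [ 0.656 -0.044  0.099]
slip_jar 0.17 [381. 155.] 2861 [ 0.485 -0.311  0.061] lo [ 0.39  -0.374  0.006] hi [ 0.604 -0.256  0.105]
test_bowl 0.57 [444. 186.] 757 [ 0.263 -0.314  0.028] lo [ 0.217 -0.35   0.001] hi [ 0.304 -0.241  0.053]
test_bowl 0.41 [327. 159.] 258 [ 0.646 -0.251  0.013] lo [ 0.613 -0.28   0.005] hi [ 0.707 -0.229  0.018]
mug 0.78 [370. 344.] 1496 [0.24  0.283 0.048] lo [0.177 0.246 0.002] hi [0.277 0.319 0.087]
rib 0.85 [326. 160.] 335 [ 0.645 -0.251  0.012] lo [ 0.53  -0.297  0.   ] hi [ 0.707 -0.006  0.246]
tool_pot 0.69 [254. 388.] 2216 [0.398 0.52  0.102] lo [0.366 0.475 0.002] hi [0.445 0.553 0.173]
```

View pics/scene0.png

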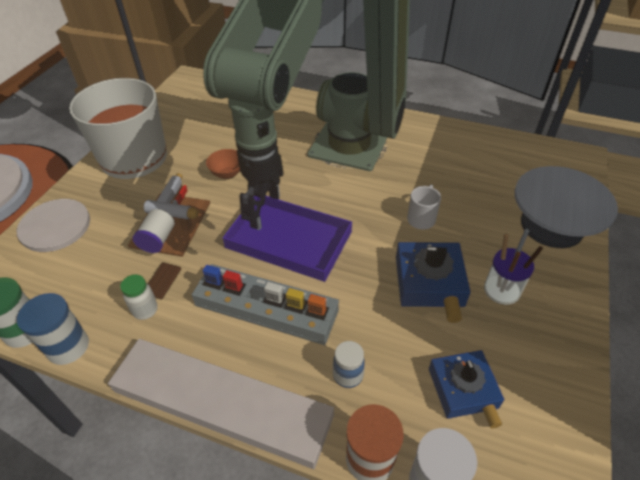

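Run:
```python
from h import *
im=np.load("side0.npz")["im"]; a=np.load("scene0.npz")["im"]
c=lambda x,u,v,w,h:cv2.resize(x[v:v+h,u:u+w],(400,300),interpolation=cv2.INTER_CUBIC)
save(np.vstack([np.hstack([c(a,360,200,160,120),c(im,220,270,120,90)]),np.hstack([c(a,110,170,120,90),c(im,320,110,120,90)])]),"crop0")
```

```text
(no output)
```

View pics/crop0.png

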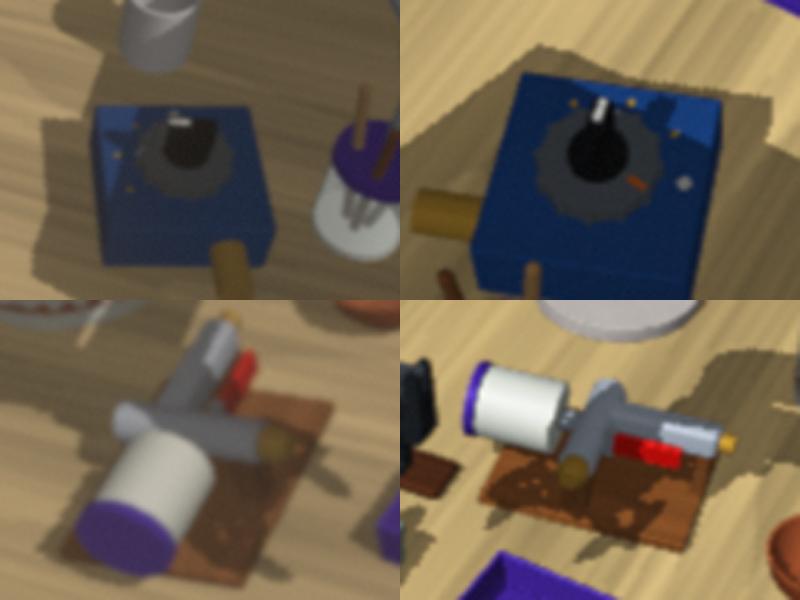

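The two regulator look-alikes are the larger at scene px (432,276) and the smaller at (466,385). I choose the larger, and the crop confirms it: its box is ~150 mm, the white dot is at side px ~(305,325) and the black knob points away from it. Next are the frames of the regulator, block, tray and gun.

Run:
```python
from h import *
print(np.round(arm.camera_info("wrist")["tool_from_camera"],3))
def rect(P,m): 
    q=P[m][:,:2]; return cv2.minAreaRect((q*1000).astype(np.float32))
for n in ["scene","side"]:
    z=np.load(n+"0.npz"); P=z["P"]; im=z["im"].astype(int); x,y,h=P[...,0],P[...,1],P[...,2]
    with np.errstate(invalid="ignore"):
        print(n,"reg",rect(P,(abs(h-.06)<.005)&(abs(x-.45)<.12)&(abs(y-.35)<.12)))
        print("ring",rect(P,(abs(h-.078)<.003)&(abs(x-.45)<.12)&(abs(y-.35)<.12)))
        print("bar",rect(P,(abs(h-.119)<.004)&(abs(x-.45)<.06)&(abs(y-.35)<.06)))
        print("block",rect(P,(abs(h-.046)<.003)&(abs(x-.645)<.1)&(abs(y-.015)<.2)))
        print("tray",rect(P,(abs(h-.04)<.003)&(abs(x-.43)<.12)&(abs(y+.02)<.17)))
        print("grip",rect(P,(abs(h-.084)<.003)&(abs(x-.45)<.12)&(abs(y+.32)<.1)&(im.max(-1)-im.min(-1)<60)))
        r=(im[...,0]>110)&(im[...,1]<60)&(abs(x-.45)<.1)&(abs(y+.32)<.1)&(abs(h-.081)<.004)
        print("trig",r.sum(),rect(P,r))
        w=(im.min(-1)>110)&(abs(h-.06)<.006)&(abs(x-.45)<.12)&(abs(y-.35)<.12); print("dot",P[w].mean(0),w.sum())
        w=(im.min(-1)>130)&(h>.1)&(abs(x-.45)<.06)&(abs(y-.35)<.06); print("ptr",P[w].mean(0),w.sum())
```

```text
[[ 0.001 -0.956 -0.294  0.074]
 [ 1.     0.001 -0.     0.001]
 [ 0.    -0.294  0.956 -0.142]
 [ 0.     0.     0.     1.   ]]
scene reg ((440.5879211425781, 347.30401611328125), (152.8492431640625, 150.89251708984375), 19.383766174316406)
ring ((442.2899169921875, 346.24053955078125), (88.0264892578125, 82.9289779663086), 78.17325592041016)
bar ((440.47607421875, 346.9001159667969), (16.7399845123291, 44.231449127197266), 16.34429359436035)
block ((644.9417724609375, 11.749954223632812), (98.77841186523438, 320.6880187988281), 1.0547051429748535)
tray ((430.3360595703125, -21.19720458984375), (281.8396911621094, 183.20570373535156), 86.88117218017578)
grip ((482.5669250488281, -330.0150146484375), (184.23822021484375, 108.0657958984375), 48.68668746948242)
trig 18 ((429.91064453125, -319.8035583496094), (29.42452621459961, 6.8183817863464355), 9.861964225769043)
dot [nan nan nan] 0
ptr [nan nan nan] 0
side reg ((441.0392761230469, 345.4953308105469), (150.40487670898438, 154.12774658203125), 19.401166915893555)
ring ((441.2817687988281, 345.078857421875), (86.3757553100586, 85.71947479248047), 4.846807479858398)
bar ((440.9423828125, 344.7450256347656), (13.94992733001709, 45.3061637878418), 16.484947204589844)
block ((646.5073852539062, 32.46820068359375), (372.353759765625, 119.57178497314453), 86.74370574951172)
tray ((431.38995361328125, -23.14483642578125), (285.2842102050781, 181.9468994140625), 86.77091979980469)
grip ((483.7261962890625, -335.66436767578125), (187.33920288085938, 105.76110076904297), 42.844573974609375)
trig 37 ((437.3671875, -321.71881103515625), (16.331356048583984, 55.13459396362305), 87.54438018798828)
dot [nan nan nan] 0
ptr [0.44462495 0.33372476 0.1203461 ] 13<stdin>:16: RuntimeWarning: Mean of empty slice.
<stdin>:17: RuntimeWarning: Mean of empty slice.
```

```bash
python3 -m pendant '[{"offset":[0.2,-0.1,-0.3],"twist":[0,0,0],"grip":85},{"offset":[0.4,-0.2,-0.35],"twist":[0,0,0],"grip":85},{"offset":[0.6,-0.4,-0.35],"twist":[0,0,0],"grip":85},{"offset":[0.8,-0.6,-0.35],"twist":[0,0,0],"grip":85},{"offset":[1.0,-0.6,-0.35],"twist":[0,0,0],"grip":85},{"offset":[1.0,-0.6,-0.35],"twist":[0,0,0],"grip":85},{"offset":[1.0,-0.6,-0.35],"twist":[0,0,0],"grip":85}]'
```

```text
time: 2.58
position: [0.4363, 0.2279, 0.3167]
eef_rot: [0.0, 0.707, 0.707, 0.0]
wrist_force: [1.7, 0.7, -0.8]
gripper_width: 0.996
finger_force: 0.0
```

```bash
python3 -m pendant '[{"offset":[0.15,0.02,0.1],"twist":[0,0,-0.15],"grip":85},{"offset":[0.3,0.02,0.2],"twist":[0,0,-0.3],"grip":85},{"offset":[0.472,0.02,0.3],"twist":[0,0,-0.367],"grip":60},{"offset":[0.472,0.02,0.4],"twist":[0,0,-0.367],"grip":60},{"offset":[0.472,0.02,0.467],"twist":[0,0,-0.367],"grip":60},{"offset":[0.472,0.02,0.467],"twist":[0,0,-0.367],"grip":60},{"offset":[0.472,0.02,0.467],"twist":[0,0,-0.367],"grip":60},{"offset":[0.472,0.02,0.467],"twist":[0,0,-0.367],"grip":60}]'
cat > look.py <<'E'
from h import *
import sys
s=st(); im,d,P,T,f,i=cam("wrist"); n=sys.argv[1]; save(im,n); np.savez(n+".npz",P=P,im=im)
E
cat > reg.py <<'E'
from h import *
import sys
z=np.load(sys.argv[1]+".npz"); P=z["P"]; im=z["im"]; x,y,h=np.moveaxis(P,-1,0)
hsv=cv2.cvtColor(im,cv2.COLOR_RGB2HSV); near=np.hypot(x-.441,y-.346)<.11
for n,hh in [("reg",.06),("ring",.078),("bar",.119)]:
    m=near&(abs(h-hh)<.003)
    if m.sum()>20: print(n,m.sum(),cv2.minAreaRect((P[m][:,:2]*1000).astype(np.float32)),P[m][:,2].mean())
for n,m in [("white",(hsv[...,1]<60)&(hsv[...,2]>110)),("orange",(hsv[...,0]<15)&(hsv[...,1]>150)&(hsv[...,2]>90))]:
    k,l,stt,c=cv2.connectedComponentsWithStats((m&near).astype(np.uint8))
    for j in range(1,k):
        if stt[j,4]>15: p=np.nanmedian(P[l==j],0); print(n,stt[j,4],c[j].round(),p.round(4),"ang",np.degrees(np.arctan2(p[1]-.346,p[0]-.441)).round(1),"r",np.hypot(p[1]-.346,p[0]-.441).round(4))
E
python3 look.py w1; python3 reg.py w1
```

```text
time: 3.25
position: [0.4435, 0.3447, 0.2009]
eef_rot: [0.0, 0.598, 0.801, 0.001]
wrist_force: [-0.2, 0.5, -0.2]
gripper_width: 0.702
finger_force: 0.0
t 3.25 p [0.4435 0.3447 0.2009] q [0.    0.598 0.801 0.001] F [-0.2  0.5 -0.2] w 0.702 ff 0.0
reg 24434 ((441.403564453125, 345.0248107910156), (149.1025848388672, 148.9605255126953), 19.412273406982422) 0.05958217646845839
ring 7095 ((441.64764404296875, 344.70281982421875), (87.22425079345703, 86.86160278320312), 66.94083404541016) 0.07754095866526312
bar 1461 ((441.64483642578125, 344.8271789550781), (13.85216999053955, 44.52521514892578), 15.83896255493164) 0.11848777622136572
white 125 [240. 232.] [0.3849 0.3251 0.0609] ang -159.6 r 0.0599
white 280 [317. 272.] [0.445  0.3327 0.1192] ang -73.4 r 0.0139
white 819 [219. 331.] [0.4085 0.3448 0.2315] ang -177.9 r 0.0326
white 788 [422. 329.] [0.4736 0.3643 0.2311] ang 29.3 r 0.0373
orange 93 [274. 216.] [0.4078 0.3498 0.0785] ang 173.5 r 0.0334
```

View pics/w1.png

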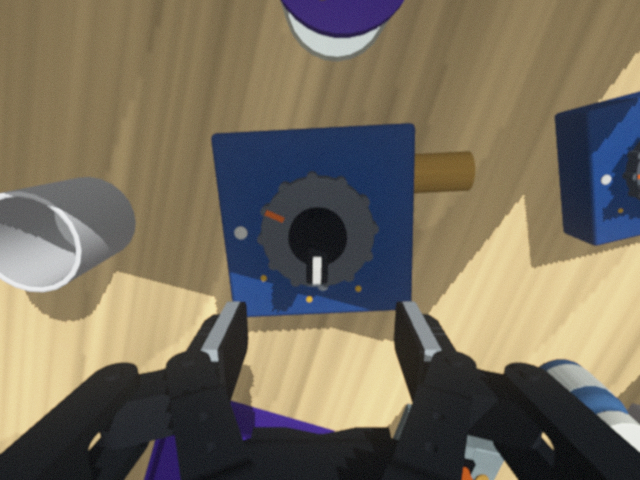

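The picture shows the dot at (240,232), the pointer at (317,272) and the orange mark at (274,216). The knob must turn about 87° clockwise seen from above. I go down and close.

```bash
python3 -m pendant '[{"offset":[0.002,-0.007,0.12],"twist":[0,0,0],"grip":50},{"offset":[0.002,-0.007,0.24],"twist":[0,0,0],"grip":50},{"offset":[0.002,-0.007,0.36],"twist":[0,0,0],"grip":50},{"offset":[0.002,-0.007,0.425],"twist":[0,0,0],"grip":50},{"offset":[0.002,-0.007,0.425],"twist":[0,0,0],"grip":50},{"offset":[0.002,-0.007,0.425],"twist":[0,0,0],"grip":5},{"offset":[0.002,-0.007,0.425],"twist":[0,0,0],"grip":5},{"offset":[0.002,-0.007,0.425],"twist":[0,0,0],"grip":5},{"offset":[0.002,-0.007,0.425],"twist":[0,0,0],"grip":5},{"offset":[0.002,-0.007,0.425],"twist":[0,0,0],"grip":5}]'
```

```text
time: 4.13
position: [0.4413, 0.345, 0.0956]
eef_rot: [0.0, 0.598, 0.801, 0.001]
wrist_force: [-1.3, -0.3, 5.1]
gripper_width: 0.154
finger_force: 59.8
```

```bash
python3 -m pendant '[{"offset":[0,0,0],"twist":[0,0,0.12],"grip":5},{"offset":[0,0,0],"twist":[0,0,0.24],"grip":5},{"offset":[0,0,0],"twist":[0,0,0.36],"grip":5},{"offset":[0,0,0],"twist":[0,0,0.48],"grip":5},{"offset":[0,0,0],"twist":[0,0,0.6],"grip":5},{"offset":[0,0,0],"twist":[0,0,0.72],"grip":5},{"offset":[0,0,0],"twist":[0,0,0.84],"grip":5},{"offset":[0,0,0],"twist":[0,0,0.96],"grip":5},{"offset":[0,0,0],"twist":[0,0,0.97],"grip":5},{"offset":[0,0,0],"twist":[0,0,0.97],"grip":5}]'
python3 -m pendant '[{"offset":[0,0,0],"twist":[0,0,0.12],"grip":5},{"offset":[0,0,0],"twist":[0,0,0.24],"grip":5},{"offset":[0,0,0],"twist":[0,0,0.36],"grip":5},{"offset":[0,0,0],"twist":[0,0,0.48],"grip":5},{"offset":[0,0,0],"twist":[0,0,0.6],"grip":5},{"offset":[0,0,0],"twist":[0,0,0.72],"grip":5},{"offset":[0,0,0],"twist":[0,0,0.84],"grip":5},{"offset":[0,0,0],"twist":[0,0,0.96],"grip":5},{"offset":[0,0,0],"twist":[0,0,0.967],"grip":5},{"offset":[0,0,0],"twist":[0,0,0.967],"grip":5}]'
```

```text
time: 4.97
position: [0.4408, 0.345, 0.0956]
eef_rot: [-0.0, 0.853, 0.521, 0.001]
wrist_force: [-3.0, -0.9, 5.6]
gripper_width: 0.152
finger_force: 59.8
time: 5.8
position: [0.4406, 0.3452, 0.0956]
eef_rot: [-0.001, 0.986, 0.168, 0.001]
wrist_force: [-4.0, 0.6, 6.6]
gripper_width: 0.153
finger_force: 59.9
```

```bash
python3 -m pendant '[{"offset":[0,0,0],"twist":[0,0,0],"grip":45},{"offset":[0,0,0],"twist":[0,0,0],"grip":45},{"offset":[0,0,0],"twist":[0,0,0],"grip":45},{"offset":[0,0,0],"twist":[0,0,0],"grip":45},{"offset":[0,0,-0.1],"twist":[0,0,0],"grip":45},{"offset":[0,0,-0.2],"twist":[0,0,0],"grip":45},{"offset":[0,0,-0.35],"twist":[0,0,0],"grip":45},{"offset":[0,0,-0.48],"twist":[0,0,0],"grip":45},{"offset":[0,0,-0.48],"twist":[0,0,0],"grip":45},{"offset":[0,0,-0.48],"twist":[0,0,0],"grip":45}]'; python3 look.py w2; python3 reg.py w2
```

```text
time: 6.63
position: [0.4419, 0.3452, 0.2152]
eef_rot: [-0.001, 0.986, 0.168, 0.002]
wrist_force: [-0.6, 0.4, -0.9]
gripper_width: 0.526
finger_force: 0.0
t 6.63 p [0.4419 0.3452 0.2152] q [-0.001  0.986  0.168  0.002] F [-0.6  0.4 -0.9] w 0.526 ff 0.0
reg 22129 ((441.50213623046875, 345.0515441894531), (149.18910217285156, 149.1647491455078), 19.441802978515625) 0.05957923596976094
ring 6430 ((441.2371520996094, 344.8976745605469), (86.64081573486328, 86.75862121582031), 7.246963024139404) 0.07756768370214293
bar 1301 ((441.6238098144531, 344.8585205078125), (44.2131462097168, 13.720251083374023), 18.91580581665039) 0.11857493636473267
white 24 [376. 232.] [0.4567 0.3049 0.0766] ang -69.1 r 0.044
white 241 [320. 266.] [0.4301 0.3409 0.1192] ang -155.0 r 0.012
white 111 [320. 295.] [0.385  0.3251 0.0607] ang -159.5 r 0.0598
white 694 [243. 325.] [0.4437 0.3732 0.2423] ang 84.4 r 0.0273
white 725 [398. 326.] [0.4613 0.3232 0.2431] ang -48.3 r 0.0305
orange 72 [301. 270.] [0.408  0.3496 0.0788] ang 173.7 r 0.0332
```

```bash
python3 -m pendant '[{"offset":[0.0,0.05,-0.15],"twist":[0,0,-0.12],"grip":60},{"offset":[0.02,0.15,-0.3],"twist":[0,0,-0.25],"grip":60},{"offset":[0.04,0.3,-0.3],"twist":[0,0,-0.37],"grip":60},{"offset":[0.06,0.45,-0.3],"twist":[0,0,-0.49],"grip":60},{"offset":[0.08,0.6,-0.3],"twist":[0,0,-0.61],"grip":60},{"offset":[0.1,0.75,-0.3],"twist":[0,0,-0.73],"grip":60},{"offset":[0.15,0.9,-0.3],"twist":[0,0,-0.85],"grip":60},{"offset":[0.2,1.0,-0.3],"twist":[0,0,-0.95],"grip":60},{"offset":[0.2,1.0,-0.3],"twist":[0,0,-0.95],"grip":60}]'
cat >> h.py <<'E'
def go(x,y,z,yaw,s=None):
    """offset/twist units to reach TCP pose; yaw = world angle (deg) of tool y, tool pointing down"""
    s=s or arm.get_state(); q=s["eef_rot"]; A=R.from_quat([*q[1:],q[0]]); a=np.radians(yaw)
    B=R.from_matrix(np.array([[-np.sin(a),np.cos(a),0],[np.cos(a),np.sin(a),0],[0,0,-1]]))
    o=A.inv().apply(np.array([x,y,z])-s["position"])/.25; t=(A.inv()*B).as_rotvec()/(np.pi/4)
    print("go",(x,y,z,yaw),"offset",o.round(3).tolist(),"twist",t.round(3).tolist())
E
python3 -c "
from h import *
go(.6,.05,.3,1)"
```

```text
time: 7.43
position: [0.5733, 0.121, 0.2852]
eef_rot: [0.001, 0.857, 0.515, -0.002]
wrist_force: [0.1, 0.8, -0.4]
gripper_width: 0.705
finger_force: 0.0
go (0.6, 0.05, 0.3, 1) offset [-0.201, 0.228, -0.059] twist [-0.002, 0.004, -0.646]
```

```bash
python3 -m pendant '[{"offset":[-0.06,0.06,-0.05],"twist":[0,0,-0.12],"grip":60},{"offset":[-0.12,0.13,-0.06],"twist":[0,0,-0.25],"grip":60},{"offset":[-0.18,0.2,-0.06],"twist":[0,0,-0.37],"grip":60},{"offset":[-0.2,0.228,-0.06],"twist":[0,0,-0.5],"grip":60},{"offset":[-0.2,0.228,-0.06],"twist":[0,0,-0.62],"grip":60},{"offset":[-0.2,0.228,-0.06],"twist":[0,0,-0.646],"grip":60},{"offset":[-0.2,0.228,-0.06],"twist":[0,0,-0.646],"grip":60},{"offset":[-0.2,0.228,-0.06],"twist":[0,0,-0.646],"grip":60}]'
cat > blk.py <<'E'
from h import *
import sys
s=st(); im,d,P,T,f,i=cam("wrist"); n=sys.argv[1]; save(im,n); np.savez(n+".npz",P=P,im=im)
x,y,h=np.moveaxis(P,-1,0)
r=lambda m:cv2.minAreaRect((P[m][:,:2]*1000).astype(np.float32)) if m.sum()>50 else None
m=(abs(h-.046)<.004)&(abs(x-.645)<.08)&(abs(y)<.2); print("block",r(m))
m=(abs(h-.04)<.004)&(abs(x-.43)<.14)&(abs(y+.02)<.2); print("trayrim",r(m))
for z,nm in [(.096,"seated"),(.091,"tray")]:
    m=(abs(h-z)<(.006 if nm=="seated" else .004))&((x>.58) if nm=="seated" else (x<.54))&(abs(y)<.2)
    k,l,sx,c=cv2.connectedComponentsWithStats(m.astype(np.uint8))
    for j in range(1,k):
        if sx[j,4]>60: q=P[l==j]; print(nm,c[j].round(),sx[j,4],[np.round(v,1) for v in r(l==j)],np.median(q[:,2]).round(4),np.median(im[l==j],0))
E
python3 blk.py w3
```

```text
time: 8.1
position: [0.5973, 0.055, 0.302]
eef_rot: [-0.001, 0.7, 0.714, -0.001]
wrist_force: [-0.8, 0.2, -0.5]
gripper_width: 0.7
finger_force: 0.0
t 8.1 p [0.5973 0.055  0.302 ] q [-0.001  0.7    0.714 -0.001] F [-0.8  0.2 -0.5] w 0.7 ff 0.0
block ((646.2783203125, 8.907073974609375), (95.25076293945312, 319.44976806640625), 1.1505506038665771)
trayrim ((431.5143737792969, -24.289093017578125), (280.1843566894531, 180.9066619873047), 86.89055633544922)
seated [374. 125.] 953 [array([643.2, 133.8]), array([20.2, 35.7]), np.float64(1.0)] 0.0953 [198. 102.  45.]
seated [372. 181.] 835 [array([644.2,  84.5]), array([20. , 35.1]), np.float64(1.6)] 0.0953 [198. 170.  57.]
seated [369. 233.] 751 [array([645.1,  34.4]), array([20.1, 35.8]), np.float64(0.3)] 0.0954 [207. 210. 201.]
seated [366. 325.] 613 [array([647.2, -65.3]), array([20.2, 36.2]), np.float64(1.2)] 0.0954 [189.  42.  40.]
seated [364. 366.] 558 [array([ 648.2, -114.9]), array([20.2, 35.8]), np.float64(1.6)] 0.0953 [ 41.  74. 164.]
```

View pics/w3.png

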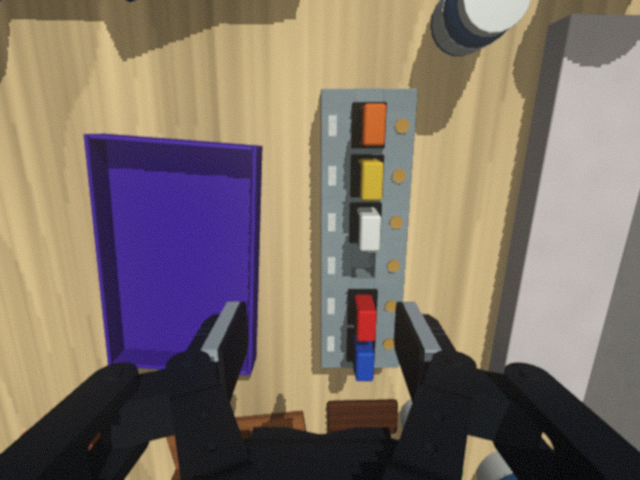

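The picture shows five seated plugs: orange (374,125), yellow (372,181), white (369,233), red (366,325) and blue (364,366). One socket is empty, there is no green plug, and the tray is empty. I start with orange.

```bash
python3 -c "
from h import *
go(.6432,.1338,.062,1)"
```

```text
go (0.6432, 0.1338, 0.062, 1) offset [0.311, 0.191, 0.961] twist [-0.002, -0.0, 0.003]
```

```bash
python3 -m pendant '[{"offset":[0.15,0.1,0.1],"twist":[0,0,0],"grip":50},{"offset":[0.31,0.19,0.2],"twist":[0,0,0],"grip":50},{"offset":[0.31,0.19,0.35],"twist":[0,0,0],"grip":50},{"offset":[0.31,0.19,0.5],"twist":[0,0,0],"grip":50},{"offset":[0.31,0.19,0.6],"twist":[0,0,0],"grip":50},{"offset":[0.31,0.19,0.6],"twist":[0,0,0],"grip":50},{"offset":[0.31,0.19,0.6],"twist":[0,0,0],"grip":50}]'; python3 -c "
from h import *
go(.6432,.1338,.062,1)"
```

```text
time: 8.73
position: [0.6429, 0.1332, 0.1519]
eef_rot: [-0.001, 0.7, 0.714, -0.001]
wrist_force: [0.7, -0.2, 1.1]
gripper_width: 0.583
finger_force: 0.0
go (0.6432, 0.1338, 0.062, 1) offset [0.002, 0.003, 0.36] twist [-0.004, 0.001, 0.004]
```

```bash
python3 -m pendant '[{"offset":[0.002,0.003,0.15],"twist":[0,0,0],"grip":50},{"offset":[0.002,0.003,0.3],"twist":[0,0,0],"grip":50},{"offset":[0.002,0.003,0.36],"twist":[0,0,0],"grip":50},{"offset":[0.002,0.003,0.36],"twist":[0,0,0],"grip":50},{"offset":[0.002,0.003,0.36],"twist":[0,0,0],"grip":10},{"offset":[0.002,0.003,0.36],"twist":[0,0,0],"grip":10},{"offset":[0.002,0.003,0.36],"twist":[0,0,0],"grip":10},{"offset":[0.002,0.003,0.36],"twist":[0,0,0],"grip":10},{"offset":[0.002,0.003,0.36],"twist":[0,0,0],"grip":10}]'
python3 -m pendant '[{"offset":[0,0,-0.02],"twist":[0,0,0],"grip":10},{"offset":[0,0,-0.05],"twist":[0,0,0],"grip":10},{"offset":[0,0,-0.1],"twist":[0,0,0],"grip":10},{"offset":[0,0,-0.2],"twist":[0,0,0],"grip":10},{"offset":[0,0,-0.32],"twist":[0,0,0],"grip":10},{"offset":[0,0,-0.44],"twist":[0,0,0],"grip":10},{"offset":[0,0,-0.44],"twist":[0,0,0],"grip":10},{"offset":[0,0,-0.44],"twist":[0,0,0],"grip":10}]';python3 -c "
from h import *
go(.4367,.0716,.17,-3)"
```

```text
time: 9.48
position: [0.6443, 0.1336, 0.0663]
eef_rot: [0.0, 0.7, 0.714, 0.001]
wrist_force: [-5.2, -0.2, 6.8]
gripper_width: 0.224
finger_force: 61.7
time: 10.15
position: [0.6469, 0.1337, 0.1775]
eef_rot: [0.003, 0.7, 0.714, 0.004]
wrist_force: [-0.2, -0.5, -1.3]
gripper_width: 0.227
finger_force: 61.0
go (0.4367, 0.0716, 0.17, -3) offset [-0.231, -0.846, 0.022] twist [0.012, -0.002, 0.092]
```

```bash
python3 -m pendant '[{"offset":[-0.04,-0.12,0],"twist":[0,0,0],"grip":10},{"offset":[-0.08,-0.27,0],"twist":[0,0,0.04],"grip":10},{"offset":[-0.12,-0.42,0],"twist":[0,0,0.09],"grip":10},{"offset":[-0.17,-0.57,0],"twist":[0,0,0.09],"grip":10},{"offset":[-0.21,-0.72,0],"twist":[0,0,0.09],"grip":10},{"offset":[-0.231,-0.84,0.05],"twist":[0,0,0.09],"grip":10},{"offset":[-0.231,-0.846,0.15],"twist":[0,0,0.09],"grip":10},{"offset":[-0.231,-0.846,0.25],"twist":[0,0,0.09],"grip":10},{"offset":[-0.231,-0.846,0.25],"twist":[0,0,0.09],"grip":10}]';python3 -c "
from h import *
go(.4367,.0716,.063,-3)"
```

```text
time: 10.9
position: [0.4305, 0.0707, 0.1073]
eef_rot: [-0.002, 0.725, 0.689, -0.003]
wrist_force: [-0.7, -0.2, -1.9]
gripper_width: 0.225
finger_force: 60.7
go (0.4367, 0.0716, 0.063, -3) offset [0.005, 0.026, 0.177] twist [-0.01, 0.002, 0.003]
```

```bash
python3 -m pendant '[{"offset":[0.005,0.015,0.08],"twist":[0,0,0],"grip":10},{"offset":[0.005,0.015,0.15],"twist":[0,0,0],"grip":10},{"offset":[0.005,0.015,0.178],"twist":[0,0,0],"grip":10},{"offset":[0.005,0.015,0.178],"twist":[0,0,0],"grip":10},{"offset":[0.005,0.015,0.178],"twist":[0,0,0],"grip":10},{"offset":[0.005,0.015,0.178],"twist":[0,0,0],"grip":45},{"offset":[0.005,0.015,0.178],"twist":[0,0,0],"grip":45},{"offset":[0.005,0.015,0.178],"twist":[0,0,0],"grip":45}]'
python3 -m pendant '[{"offset":[0,0,-0.1],"twist":[0,0,0],"grip":50},{"offset":[0,0,-0.25],"twist":[0,0,0],"grip":50},{"offset":[0,0.1,-0.4],"twist":[0,0,0],"grip":50},{"offset":[0,0.25,-0.5],"twist":[0,0,0],"grip":50},{"offset":[0,0.4,-0.5],"twist":[0,0,0],"grip":50},{"offset":[0,0.5,-0.5],"twist":[0,0,0],"grip":50},{"offset":[0,0.5,-0.5],"twist":[0,0,0],"grip":50}]'
python3 blk.py w4; python3 -c "
from h import *
go(.6442,.0845,.15,1)"
```

```text
time: 11.57
position: [0.4387, 0.0725, 0.067]
eef_rot: [0.001, 0.725, 0.689, 0.001]
wrist_force: [0.1, -0.5, -0.3]
gripper_width: 0.524
finger_force: 0.0
time: 12.15
position: [0.5684, 0.0658, 0.1923]
eef_rot: [0.002, 0.725, 0.689, 0.003]
wrist_force: [-0.1, -0.5, 0.4]
gripper_width: 0.589
finger_force: 0.0
t 12.15 p [0.5684 0.0658 0.1923] q [0.002 0.725 0.689 0.003] F [-0.1 -0.5  0.4] w 0.589 ff 0.0
block ((645.7361450195312, 9.546539306640625), (96.22034454345703, 319.30181884765625), 1.1519323587417603)
trayrim ((431.5148620605469, -23.957763671875), (280.0129699707031, 180.63778686523438), 86.8311538696289)
seated [432. 212.] 1669 [array([644.1,  84.4]), array([20.4, 36. ]), np.float64(1.0)] 0.0953 [196. 168.  56.]
seated [431. 282.] 1430 [array([645. ,  34.5]), array([20.2, 36.4]), np.float64(1.0)] 0.0953 [205. 208. 200.]
tray [137. 242.] 1506 [array([445.2,  73. ]), array([36. , 20.1]), np.float64(87.0)] 0.0904 [192.   91.5  41. ]
go (0.6442, 0.0845, 0.15, 1) offset [0.09, 0.312, 0.166] twist [0.002, -0.0, -0.087]
```

```bash
python3 -m pendant '[{"offset":[0.05,0.15,0],"twist":[0,0,-0.05],"grip":50},{"offset":[0.09,0.3,0.05],"twist":[0,0,-0.087],"grip":50},{"offset":[0.09,0.312,0.15],"twist":[0,0,-0.087],"grip":50},{"offset":[0.09,0.312,0.166],"twist":[0,0,-0.087],"grip":50},{"offset":[0.09,0.312,0.166],"twist":[0,0,-0.087],"grip":50},{"offset":[0.09,0.312,0.166],"twist":[0,0,-0.087],"grip":50}]'; python3 -c "
from h import *
go(.6442,.0845,.065,1)"
```

```text
time: 12.7
position: [0.6404, 0.0846, 0.15]
eef_rot: [-0.0, 0.701, 0.713, -0.001]
wrist_force: [0.1, -0.2, -0.2]
gripper_width: 0.587
finger_force: 0.0
go (0.6442, 0.0845, 0.065, 1) offset [-0.001, 0.016, 0.34] twist [-0.002, 0.0, 0.001]
```

```bash
python3 -m pendant '[{"offset":[0,0.01,0.15],"twist":[0,0,0],"grip":50},{"offset":[0,0.01,0.3],"twist":[0,0,0],"grip":50},{"offset":[0,0.01,0.34],"twist":[0,0,0],"grip":50},{"offset":[0,0.01,0.34],"twist":[0,0,0],"grip":50},{"offset":[0,0.01,0.34],"twist":[0,0,0],"grip":10},{"offset":[0,0.01,0.34],"twist":[0,0,0],"grip":10},{"offset":[0,0.01,0.34],"twist":[0,0,0],"grip":10},{"offset":[0,0.01,0.34],"twist":[0,0,0],"grip":10},{"offset":[0,0.01,0.34],"twist":[0,0,0],"grip":10}]'
python3 -m pendant '[{"offset":[0,0,-0.02],"twist":[0,0,0],"grip":10},{"offset":[0,0,-0.05],"twist":[0,0,0],"grip":10},{"offset":[0,0,-0.1],"twist":[0,0,0],"grip":10},{"offset":[0,0,-0.2],"twist":[0,0,0],"grip":10},{"offset":[0,0,-0.32],"twist":[0,0,0],"grip":10},{"offset":[0,0,-0.44],"twist":[0,0,0],"grip":10},{"offset":[0,0,-0.44],"twist":[0,0,0],"grip":10},{"offset":[0,0,-0.44],"twist":[0,0,0],"grip":10}]';python3 -c "
from h import *
go(.4341,.0236,.17,-3)"
```

```text
time: 13.45
position: [0.6454, 0.0848, 0.0675]
eef_rot: [0.001, 0.701, 0.713, 0.001]
wrist_force: [-1.6, -0.2, 7.2]
gripper_width: 0.223
finger_force: 60.8
time: 14.12
position: [0.6459, 0.0849, 0.1781]
eef_rot: [0.002, 0.701, 0.713, 0.003]
wrist_force: [0.5, -0.2, -1.1]
gripper_width: 0.225
finger_force: 60.4
go (0.4341, 0.0236, 0.17, -3) offset [-0.23, -0.852, 0.027] twist [0.008, -0.001, 0.09]
```

```bash
python3 -m pendant '[{"offset":[-0.04,-0.12,0],"twist":[0,0,0],"grip":10},{"offset":[-0.1,-0.27,0],"twist":[0,0,0.04],"grip":10},{"offset":[-0.16,-0.42,0],"twist":[0,0,0.09],"grip":10},{"offset":[-0.22,-0.57,0],"twist":[0,0,0.09],"grip":10},{"offset":[-0.23,-0.72,0],"twist":[0,0,0.09],"grip":10},{"offset":[-0.23,-0.84,0.05],"twist":[0,0,0.09],"grip":10},{"offset":[-0.23,-0.845,0.1],"twist":[0,0,0.09],"grip":10},{"offset":[-0.23,-0.845,0.2],"twist":[0,0,0.09],"grip":10},{"offset":[-0.23,-0.845,0.25],"twist":[0,0,0.09],"grip":10}]';python3 -c "
from h import *
go(.4341,.0236,.065,-3)"
```

```text
time: 14.87
position: [0.4319, 0.0233, 0.1102]
eef_rot: [-0.001, 0.726, 0.688, -0.001]
wrist_force: [0.2, 0.4, -0.6]
gripper_width: 0.225
finger_force: 60.3
go (0.4341, 0.0236, 0.065, -3) offset [0.002, 0.009, 0.181] twist [-0.004, 0.0, -0.001]
```

```bash
python3 -m pendant '[{"offset":[0,0.005,0.08],"twist":[0,0,0],"grip":10},{"offset":[0,0.005,0.15],"twist":[0,0,0],"grip":10},{"offset":[0,0.005,0.178],"twist":[0,0,0],"grip":10},{"offset":[0,0.005,0.178],"twist":[0,0,0],"grip":10},{"offset":[0,0.005,0.178],"twist":[0,0,0],"grip":10},{"offset":[0,0.005,0.178],"twist":[0,0,0],"grip":45},{"offset":[0,0.005,0.178],"twist":[0,0,0],"grip":45},{"offset":[0,0.005,0.178],"twist":[0,0,0],"grip":45}]'
python3 -m pendant '[{"offset":[0,0,-0.1],"twist":[0,0,0],"grip":50},{"offset":[0,0,-0.25],"twist":[0,0,0],"grip":50},{"offset":[0,0.1,-0.4],"twist":[0,0,0],"grip":50},{"offset":[0,0.25,-0.5],"twist":[0,0,0],"grip":50},{"offset":[0,0.4,-0.5],"twist":[0,0,0],"grip":50},{"offset":[0,0.5,-0.5],"twist":[0,0,0],"grip":50},{"offset":[0,0.5,-0.5],"twist":[0,0,0],"grip":50}]'
python3 blk.py w5; python3 -c "
from h import *
go(.6450,.0345,.15,1)"
```

```text
time: 15.53
position: [0.4361, 0.0233, 0.0685]
eef_rot: [0.001, 0.725, 0.688, 0.001]
wrist_force: [-0.3, 0.1, -0.9]
gripper_width: 0.526
finger_force: 0.0
time: 16.12
position: [0.5658, 0.0164, 0.1938]
eef_rot: [0.003, 0.726, 0.688, 0.003]
wrist_force: [0.0, -0.3, -0.3]
gripper_width: 0.585
finger_force: 0.0
t 16.12 p [0.5658 0.0164 0.1938] q [0.003 0.726 0.688 0.003] F [ 0.  -0.3 -0.3] w 0.585 ff 0.0
block ((645.6442260742188, 9.398895263671875), (96.1036376953125, 320.04559326171875), 1.1529673337936401)
trayrim ((431.4754333496094, -24.001174926757812), (279.804931640625, 180.814697265625), 86.81715393066406)
seated [437. 212.] 1652 [array([645.1,  34.3]), array([20.4, 36.3]), np.float64(1.5)] 0.0953 [219. 221. 213.]
seated [440. 334.] 446 [array([652.6, -57.1]), array([13.7, 28.5]), np.float64(26.7)] 0.0953 [202.  45.  42.]
tray [127. 169.] 1761 [array([445.2,  72.5]), array([35.9, 20.3]), np.float64(87.6)] 0.0904 [205. 100.  43.]
tray [136. 243.] 1472 [array([440.8,  22.8]), array([35.5, 20.4]), np.float64(86.5)] 0.0905 [207. 177.  59.]
go (0.645, 0.0345, 0.15, 1) offset [0.089, 0.326, 0.172] twist [0.002, -0.0, -0.09]
```

White next, same pattern.

```bash
python3 -m pendant '[{"offset":[0.05,0.15,0],"twist":[0,0,-0.05],"grip":50},{"offset":[0.089,0.3,0.05],"twist":[0,0,-0.09],"grip":50},{"offset":[0.089,0.326,0.15],"twist":[0,0,-0.09],"grip":50},{"offset":[0.089,0.326,0.172],"twist":[0,0,-0.09],"grip":50},{"offset":[0.089,0.326,0.172],"twist":[0,0,-0.09],"grip":50},{"offset":[0.089,0.326,0.172],"twist":[0,0,-0.09],"grip":50}]'; python3 -c "
from h import *
go(.6450,.0345,.065,1)"
```

```text
time: 16.67
position: [0.6413, 0.0346, 0.1499]
eef_rot: [-0.001, 0.701, 0.713, -0.001]
wrist_force: [0.5, -0.0, 0.1]
gripper_width: 0.585
finger_force: 0.0
go (0.645, 0.0345, 0.065, 1) offset [-0.001, 0.015, 0.339] twist [-0.002, 0.0, 0.001]
```

```bash
python3 -m pendant '[{"offset":[0,0.01,0.15],"twist":[0,0,0],"grip":50},{"offset":[0,0.01,0.3],"twist":[0,0,0],"grip":50},{"offset":[0,0.01,0.34],"twist":[0,0,0],"grip":50},{"offset":[0,0.01,0.34],"twist":[0,0,0],"grip":50},{"offset":[0,0.01,0.34],"twist":[0,0,0],"grip":10},{"offset":[0,0.01,0.34],"twist":[0,0,0],"grip":10},{"offset":[0,0.01,0.34],"twist":[0,0,0],"grip":10},{"offset":[0,0.01,0.34],"twist":[0,0,0],"grip":10},{"offset":[0,0.01,0.34],"twist":[0,0,0],"grip":10}]'
python3 -m pendant '[{"offset":[0,0,-0.02],"twist":[0,0,0],"grip":10},{"offset":[0,0,-0.05],"twist":[0,0,0],"grip":10},{"offset":[0,0,-0.1],"twist":[0,0,0],"grip":10},{"offset":[0,0,-0.2],"twist":[0,0,0],"grip":10},{"offset":[0,0,-0.32],"twist":[0,0,0],"grip":10},{"offset":[0,0,-0.44],"twist":[0,0,0],"grip":10},{"offset":[0,0,-0.44],"twist":[0,0,0],"grip":10},{"offset":[0,0,-0.44],"twist":[0,0,0],"grip":10}]';python3 -c "
from h import *
go(.4315,-.0255,.17,-3)"
```

```text
time: 17.42
position: [0.6463, 0.0347, 0.0675]
eef_rot: [0.001, 0.701, 0.713, 0.001]
wrist_force: [-2.6, 0.8, 6.5]
gripper_width: 0.221
finger_force: 60.6
time: 18.08
position: [0.6469, 0.0348, 0.178]
eef_rot: [0.002, 0.701, 0.713, 0.002]
wrist_force: [-0.7, 0.2, -0.1]
gripper_width: 0.225
finger_force: 60.4
go (0.4315, -0.0255, 0.17, -3) offset [-0.226, -0.866, 0.026] twist [0.008, -0.0, 0.09]
```

```bash
python3 -m pendant '[{"offset":[-0.04,-0.12,0],"twist":[0,0,0],"grip":10},{"offset":[-0.1,-0.27,0],"twist":[0,0,0.04],"grip":10},{"offset":[-0.16,-0.42,0],"twist":[0,0,0.09],"grip":10},{"offset":[-0.22,-0.57,0],"twist":[0,0,0.09],"grip":10},{"offset":[-0.226,-0.72,0],"twist":[0,0,0.09],"grip":10},{"offset":[-0.226,-0.85,0.05],"twist":[0,0,0.09],"grip":10},{"offset":[-0.226,-0.86,0.1],"twist":[0,0,0.09],"grip":10},{"offset":[-0.226,-0.86,0.2],"twist":[0,0,0.09],"grip":10},{"offset":[-0.226,-0.86,0.25],"twist":[0,0,0.09],"grip":10}]';python3 -c "
from h import *
go(.4315,-.0255,.065,-3)"
```

```text
time: 18.83
position: [0.4289, -0.0256, 0.1102]
eef_rot: [-0.001, 0.726, 0.688, -0.001]
wrist_force: [0.5, 0.3, -2.2]
gripper_width: 0.223
finger_force: 60.4
go (0.4315, -0.0255, 0.065, -3) offset [0.001, 0.011, 0.181] twist [-0.004, -0.0, -0.001]
```

```bash
python3 -m pendant '[{"offset":[0,0.005,0.08],"twist":[0,0,0],"grip":10},{"offset":[0,0.005,0.15],"twist":[0,0,0],"grip":10},{"offset":[0,0.005,0.178],"twist":[0,0,0],"grip":10},{"offset":[0,0.005,0.178],"twist":[0,0,0],"grip":10},{"offset":[0,0.005,0.178],"twist":[0,0,0],"grip":10},{"offset":[0,0.005,0.178],"twist":[0,0,0],"grip":45},{"offset":[0,0.005,0.178],"twist":[0,0,0],"grip":45},{"offset":[0,0.005,0.178],"twist":[0,0,0],"grip":45}]'
python3 -m pendant '[{"offset":[0,0,-0.1],"twist":[0,0,0],"grip":50},{"offset":[0,0,-0.25],"twist":[0,0,0],"grip":50},{"offset":[0,0.1,-0.4],"twist":[0,0,0],"grip":50},{"offset":[0,0.25,-0.5],"twist":[0,0,0],"grip":50},{"offset":[-0.08,0.4,-0.5],"twist":[0,0,0],"grip":50},{"offset":[-0.16,0.5,-0.5],"twist":[0,0,0],"grip":50},{"offset":[-0.16,0.5,-0.5],"twist":[0,0,0],"grip":50}]'
python3 blk.py w6; python3 -c "
from h import *
go(.6472,-.0653,.15,1)"
```

```text
time: 19.5
position: [0.4333, -0.0258, 0.0685]
eef_rot: [0.001, 0.725, 0.688, 0.001]
wrist_force: [-0.5, -0.4, 0.9]
gripper_width: 0.531
finger_force: 0.0
time: 20.08
position: [0.5612, -0.0756, 0.1939]
eef_rot: [0.004, 0.726, 0.688, 0.002]
wrist_force: [0.2, 0.8, -0.4]
gripper_width: 0.583
finger_force: 0.0
t 20.08 p [ 0.5612 -0.0756  0.1939] q [0.004 0.726 0.688 0.002] F [ 0.2  0.8 -0.4] w 0.583 ff 0.0
block ((646.4608764648438, -34.76890563964844), (96.22262573242188, 232.2074737548828), 1.159324049949646)
trayrim ((430.75518798828125, -36.39140319824219), (254.51602172851562, 180.88662719726562), 86.90684509277344)
seated [446. 222.] 1622 [array([647.1, -65.6]), array([20.8, 36.2]), np.float64(1.2)] 0.0953 [203.  47.  44.]
seated [444. 291.] 1388 [array([ 648.1, -115.3]), array([20.5, 35.7]), np.float64(0.5)] 0.0953 [ 46.  82. 178.]
tray [104.  20.] 1454 [array([444.6,  64.9]), array([21.1, 20.6]), np.float64(88.8)] 0.0903 [203.  99.  38.]
tray [113.  99.] 2064 [array([441. ,  22.1]), array([35.7, 20.4]), np.float64(87.4)] 0.0903 [207. 178.  58.]
tray [125. 180.] 1705 [array([438.2, -26.5]), array([35.1, 20.4]), np.float64(86.9)] 0.0904 [218. 221. 214.]
go (0.6472, -0.0653, 0.15, 1) offset [0.054, 0.355, 0.172] twist [0.003, 0.001, -0.092]
```

```bash
python3 -m pendant '[{"offset":[0.03,0.15,0],"twist":[0,0,-0.05],"grip":50},{"offset":[0.054,0.3,0.05],"twist":[0,0,-0.09],"grip":50},{"offset":[0.054,0.36,0.15],"twist":[0,0,-0.09],"grip":50},{"offset":[0.054,0.36,0.172],"twist":[0,0,-0.09],"grip":50},{"offset":[0.054,0.36,0.172],"twist":[0,0,-0.09],"grip":50},{"offset":[0.054,0.36,0.172],"twist":[0,0,-0.09],"grip":50}]'; python3 -c "
from h import *
go(.6472,-.0653,.065,1)"
```

```text
time: 20.63
position: [0.6443, -0.0631, 0.1497]
eef_rot: [-0.001, 0.701, 0.714, -0.001]
wrist_force: [-0.1, -0.3, 0.2]
gripper_width: 0.585
finger_force: 0.0
go (0.6472, -0.0653, 0.065, 1) offset [-0.009, 0.012, 0.339] twist [-0.003, -0.0, 0.001]
```

```bash
python3 -m pendant '[{"offset":[-0.009,0.008,0.15],"twist":[0,0,0],"grip":50},{"offset":[-0.009,0.008,0.3],"twist":[0,0,0],"grip":50},{"offset":[-0.009,0.008,0.34],"twist":[0,0,0],"grip":50},{"offset":[-0.009,0.008,0.34],"twist":[0,0,0],"grip":50},{"offset":[-0.009,0.008,0.34],"twist":[0,0,0],"grip":10},{"offset":[-0.009,0.008,0.34],"twist":[0,0,0],"grip":10},{"offset":[-0.009,0.008,0.34],"twist":[0,0,0],"grip":10},{"offset":[-0.009,0.008,0.34],"twist":[0,0,0],"grip":10},{"offset":[-0.009,0.008,0.34],"twist":[0,0,0],"grip":10}]'
python3 -m pendant '[{"offset":[0,0,-0.02],"twist":[0,0,0],"grip":10},{"offset":[0,0,-0.05],"twist":[0,0,0],"grip":10},{"offset":[0,0,-0.1],"twist":[0,0,0],"grip":10},{"offset":[0,0,-0.2],"twist":[0,0,0],"grip":10},{"offset":[0,0,-0.32],"twist":[0,0,0],"grip":10},{"offset":[0,0,-0.44],"twist":[0,0,0],"grip":10},{"offset":[0,0,-0.44],"twist":[0,0,0],"grip":10},{"offset":[0,0,-0.44],"twist":[0,0,0],"grip":10}]';python3 -c "
from h import *
go(.4289,-.0745,.17,-3)"
```

```text
time: 21.38
position: [0.6482, -0.0659, 0.0672]
eef_rot: [0.001, 0.701, 0.713, 0.0]
wrist_force: [-4.1, -0.2, 6.9]
gripper_width: 0.223
finger_force: 61.5
time: 22.05
position: [0.6499, -0.0658, 0.1783]
eef_rot: [0.003, 0.701, 0.713, 0.002]
wrist_force: [-0.1, -0.4, -0.4]
gripper_width: 0.225
finger_force: 60.4
go (0.4289, -0.0745, 0.17, -3) offset [-0.019, -0.885, 0.026] twist [0.01, 0.001, 0.09]
```

```bash
python3 -m pendant '[{"offset":[0,-0.12,0],"twist":[0,0,0],"grip":10},{"offset":[-0.01,-0.27,0],"twist":[0,0,0.04],"grip":10},{"offset":[-0.02,-0.42,0],"twist":[0,0,0.09],"grip":10},{"offset":[-0.02,-0.57,0],"twist":[0,0,0.09],"grip":10},{"offset":[-0.02,-0.72,0],"twist":[0,0,0.09],"grip":10},{"offset":[-0.02,-0.86,0.05],"twist":[0,0,0.09],"grip":10},{"offset":[-0.02,-0.875,0.1],"twist":[0,0,0.09],"grip":10},{"offset":[-0.02,-0.875,0.2],"twist":[0,0,0.09],"grip":10},{"offset":[-0.02,-0.875,0.25],"twist":[0,0,0.09],"grip":10}]';python3 -c "
from h import *
go(.4289,-.0755,.065,-3)"
```

```text
time: 22.8
position: [0.4272, -0.0743, 0.1103]
eef_rot: [-0.001, 0.726, 0.688, -0.001]
wrist_force: [0.6, -0.4, -1.6]
gripper_width: 0.221
finger_force: 60.4
go (0.4289, -0.0755, 0.065, -3) offset [-0.004, 0.008, 0.181] twist [-0.003, -0.001, -0.001]
```

```bash
python3 -m pendant '[{"offset":[-0.004,0.005,0.08],"twist":[0,0,0],"grip":10},{"offset":[-0.004,0.005,0.15],"twist":[0,0,0],"grip":10},{"offset":[-0.004,0.005,0.178],"twist":[0,0,0],"grip":10},{"offset":[-0.004,0.005,0.178],"twist":[0,0,0],"grip":10},{"offset":[-0.004,0.005,0.178],"twist":[0,0,0],"grip":10},{"offset":[-0.004,0.005,0.178],"twist":[0,0,0],"grip":45},{"offset":[-0.004,0.005,0.178],"twist":[0,0,0],"grip":45},{"offset":[-0.004,0.005,0.178],"twist":[0,0,0],"grip":45}]'
python3 -m pendant '[{"offset":[0,0,-0.1],"twist":[0,0,0],"grip":50},{"offset":[0,0,-0.25],"twist":[0,0,0],"grip":50},{"offset":[0,0.1,-0.4],"twist":[0,0,0],"grip":50},{"offset":[0,0.25,-0.5],"twist":[0,0,0],"grip":50},{"offset":[0,0.4,-0.5],"twist":[0,0,0],"grip":50},{"offset":[0,0.5,-0.5],"twist":[0,0,0],"grip":50},{"offset":[0,0.5,-0.5],"twist":[0,0,0],"grip":50}]'
python3 blk.py w7; python3 -c "
from h import *
go(.6481,-.1152,.15,1)"
```

```text
time: 23.47
position: [0.4313, -0.0758, 0.0685]
eef_rot: [0.001, 0.725, 0.688, 0.001]
wrist_force: [0.4, 0.3, 0.7]
gripper_width: 0.525
finger_force: 0.0
time: 24.05
position: [0.5609, -0.0827, 0.1939]
eef_rot: [0.003, 0.725, 0.688, 0.002]
wrist_force: [0.3, 0.4, 1.0]
gripper_width: 0.583
finger_force: 0.0
t 24.05 p [ 0.5609 -0.0827  0.1939] q [0.003 0.725 0.688 0.002] F [0.3 0.4 1. ] w 0.583 ff 0.0
block ((646.5982055664062, -37.89897918701172), (96.30811309814453, 225.85592651367188), 1.1406121253967285)
trayrim ((430.4075927734375, -39.916259765625), (248.23565673828125, 180.92686462402344), 86.8144302368164)
seated [445. 282.] 1417 [array([ 647.8, -115.5]), array([20.2, 35.9]), np.float64(1.7)] 0.0953 [ 45.  82. 176.]
tray [104.  13.] 989 [array([444.6,  61.5]), array([14.2, 20.5]), np.float64(88.1)] 0.0903 [198.  96.  36.]
tray [112.  87.] 2106 [array([441.,  22.]), array([35.6, 20.5]), np.float64(86.8)] 0.0904 [205. 175.  57.]
tray [124. 168.] 1759 [array([438. , -26.8]), array([35.9, 20.5]), np.float64(87.0)] 0.0904 [216. 218. 212.]
tray [138. 242.] 1472 [array([437.6, -75.3]), array([35.1, 20.3]), np.float64(87.3)] 0.0904 [199.  35.  42.]
go (0.6481, -0.1152, 0.15, 1) offset [-0.112, 0.369, 0.172] twist [0.002, 0.0, -0.089]
```

```bash
python3 -m pendant '[{"offset":[-0.06,0.14,0],"twist":[0,0,-0.05],"grip":50},{"offset":[-0.112,0.28,0.05],"twist":[0,0,-0.09],"grip":50},{"offset":[-0.112,0.37,0.15],"twist":[0,0,-0.09],"grip":50},{"offset":[-0.112,0.37,0.172],"twist":[0,0,-0.09],"grip":50},{"offset":[-0.112,0.37,0.172],"twist":[0,0,-0.09],"grip":50},{"offset":[-0.112,0.37,0.172],"twist":[0,0,-0.09],"grip":50}]'; python3 -c "
from h import *
go(.648,-.1152,.065,1)"
```

```text
time: 24.6
position: [0.6446, -0.1148, 0.1494]
eef_rot: [-0.001, 0.701, 0.713, -0.001]
wrist_force: [0.6, 0.5, 1.1]
gripper_width: 0.585
finger_force: 0.0
go (0.648, -0.1152, 0.065, 1) offset [-0.002, 0.014, 0.337] twist [-0.003, -0.001, 0.001]
```

```bash
python3 -m pendant '[{"offset":[0,0.009,0.15],"twist":[0,0,0],"grip":50},{"offset":[0,0.009,0.3],"twist":[0,0,0],"grip":50},{"offset":[0,0.009,0.34],"twist":[0,0,0],"grip":50},{"offset":[0,0.009,0.34],"twist":[0,0,0],"grip":50},{"offset":[0,0.009,0.34],"twist":[0,0,0],"grip":10},{"offset":[0,0.009,0.34],"twist":[0,0,0],"grip":10},{"offset":[0,0.009,0.34],"twist":[0,0,0],"grip":10},{"offset":[0,0.009,0.34],"twist":[0,0,0],"grip":10},{"offset":[0,0.009,0.34],"twist":[0,0,0],"grip":10}]'
python3 -m pendant '[{"offset":[0,0,-0.02],"twist":[0,0,0],"grip":10},{"offset":[0,0,-0.05],"twist":[0,0,0],"grip":10},{"offset":[0,0,-0.1],"twist":[0,0,0],"grip":10},{"offset":[0,0,-0.2],"twist":[0,0,0],"grip":10},{"offset":[0,0,-0.32],"twist":[0,0,0],"grip":10},{"offset":[0,0,-0.44],"twist":[0,0,0],"grip":10},{"offset":[0,0,-0.44],"twist":[0,0,0],"grip":10},{"offset":[0,0,-0.44],"twist":[0,0,0],"grip":10}]';python3 -c "
from h import *
go(.4263,-.1245,.17,-3)"
```

```text
time: 25.35
position: [0.6494, -0.1154, 0.0676]
eef_rot: [0.001, 0.701, 0.713, 0.001]
wrist_force: [-2.9, -0.3, 7.3]
gripper_width: 0.219
finger_force: 61.1
time: 26.02
position: [0.6502, -0.1153, 0.1782]
eef_rot: [0.003, 0.701, 0.713, 0.002]
wrist_force: [0.4, -0.2, -0.8]
gripper_width: 0.221
finger_force: 60.5
go (0.4263, -0.1245, 0.17, -3) offset [-0.021, -0.896, 0.027] twist [0.009, 0.001, 0.09]
```

```bash
python3 -m pendant '[{"offset":[0,-0.12,0],"twist":[0,0,0],"grip":10},{"offset":[-0.01,-0.27,0],"twist":[0,0,0.04],"grip":10},{"offset":[-0.02,-0.42,0],"twist":[0,0,0.09],"grip":10},{"offset":[-0.02,-0.57,0],"twist":[0,0,0.09],"grip":10},{"offset":[-0.02,-0.72,0],"twist":[0,0,0.09],"grip":10},{"offset":[-0.02,-0.87,0.05],"twist":[0,0,0.09],"grip":10},{"offset":[-0.02,-0.885,0.1],"twist":[0,0,0.09],"grip":10},{"offset":[-0.02,-0.885,0.2],"twist":[0,0,0.09],"grip":10},{"offset":[-0.02,-0.885,0.25],"twist":[0,0,0.09],"grip":10}]';python3 -c "
from h import *
go(.4263,-.1245,.065,-3)"
```

```text
time: 26.77
position: [0.425, -0.1236, 0.1102]
eef_rot: [-0.001, 0.726, 0.688, -0.001]
wrist_force: [0.3, -0.2, -0.9]
gripper_width: 0.221
finger_force: 60.5
go (0.4263, -0.1245, 0.065, -3) offset [-0.004, 0.006, 0.181] twist [-0.004, -0.001, -0.001]
```

```bash
python3 -m pendant '[{"offset":[-0.004,0.004,0.08],"twist":[0,0,0],"grip":10},{"offset":[-0.004,0.004,0.15],"twist":[0,0,0],"grip":10},{"offset":[-0.004,0.004,0.178],"twist":[0,0,0],"grip":10},{"offset":[-0.004,0.004,0.178],"twist":[0,0,0],"grip":10},{"offset":[-0.004,0.004,0.178],"twist":[0,0,0],"grip":10},{"offset":[-0.004,0.004,0.178],"twist":[0,0,0],"grip":45},{"offset":[-0.004,0.004,0.178],"twist":[0,0,0],"grip":45},{"offset":[-0.004,0.004,0.178],"twist":[0,0,0],"grip":45}]'
python3 -m pendant '[{"offset":[0,0,-0.1],"twist":[0,0,0],"grip":50},{"offset":[0,0,-0.25],"twist":[0,0,0],"grip":50},{"offset":[0,0,-0.4],"twist":[0,0,0],"grip":50},{"offset":[0,0,-0.55],"twist":[0,0,0],"grip":50},{"offset":[-0.1,0.1,-0.7],"twist":[0,0,0],"grip":0},{"offset":[-0.2,0.2,-0.85],"twist":[0,0,0],"grip":0},{"offset":[-0.2,0.2,-1],"twist":[0,0,0],"grip":0},{"offset":[-0.2,0.2,-1],"twist":[0,0,0],"grip":0},{"offset":[-0.2,0.2,-1],"twist":[0,0,0],"grip":0}]'
python3 blk.py w8
python3 - <<'E'
from h import *
z=np.load("w8.npz"); P=z["P"]; im=z["im"].astype(int); x,y,h=np.moveaxis(P,-1,0)
r=lambda m:[m.sum(),cv2.minAreaRect((P[m][:,:2]*1000).astype(np.float32))]
g=(abs(x-.47)<.15)&(y<-.24)&(y>-.45)
red=(im[...,0]>1.8*im[...,1])&(im[...,0]>1.8*im[...,2])&(im[...,0]>90)&g&(h>.05)
print("trig",r(red),np.median(h[red]))
print("trigtop",r(red&(abs(h-.081)<.003)))
grey=(im.max(-1)-im.min(-1)<40)
print("griptop",r(g&(abs(h-.084)<.0025)&grey))
print("wood",r(g&(abs(h-.012)<.004)))
print("cup",r(g&(h>.1)))
E
```

```text
time: 27.43
position: [0.429, -0.1253, 0.0685]
eef_rot: [0.001, 0.725, 0.688, 0.001]
wrist_force: [-0.5, 0.2, 0.2]
gripper_width: 0.524
finger_force: 0.0
time: 28.18
position: [0.4778, -0.179, 0.322]
eef_rot: [0.004, 0.726, 0.688, 0.002]
wrist_force: [-0.4, -0.4, 0.7]
gripper_width: 0.003
finger_force: 0.0
t 28.18 p [ 0.4778 -0.179   0.322 ] q [0.004 0.726 0.688 0.002] F [-0.4 -0.4  0.7] w 0.003 ff 0.0
block ((646.745849609375, -70.39164733886719), (96.55052947998047, 161.27798461914062), 1.0958555936813354)
trayrim ((428.5715637207031, -72.27705383300781), (183.44058227539062, 180.3087921142578), 86.88868713378906)
tray [264.  40.] 991 [array([437.3, -26.8]), array([35.5, 20.1]), np.float64(87.1)] 0.0903 [198. 200. 194.]
tray [268.  99.] 868 [array([436.8, -76.1]), array([34.9, 20.1]), np.float64(86.8)] 0.0904 [179.  33.  41.]
tray [270. 154.] 755 [array([ 434. , -125.5]), array([35.2, 19.6]), np.float64(85.6)] 0.0905 [ 32.  66. 156.]
trig [np.int64(229), ((419.8182678222656, -324.5259094238281), (20.873044967651367, 8.213257789611816), 7.022737979888916)] 0.07710321511568319
trigtop [np.int64(111), ((419.3160400390625, -324.6929016113281), (19.854747772216797, 8.074478149414062), 7.4390363693237305)]
griptop [np.int64(683), ((498.1449890136719, -312.228515625), (223.83387756347656, 87.5329818725586), 2.6156182289123535)]
wood [np.int64(6237), ((511.81585693359375, -337.286865234375), (245.67364501953125, 155.86639404296875), 10.036154747009277)]
cup [np.int64(1951), ((572.2543334960938, -319.0672302246094), (85.34422302246094, 40.24503707885742), 8.822111129760742)]
```

View pics/w8.png

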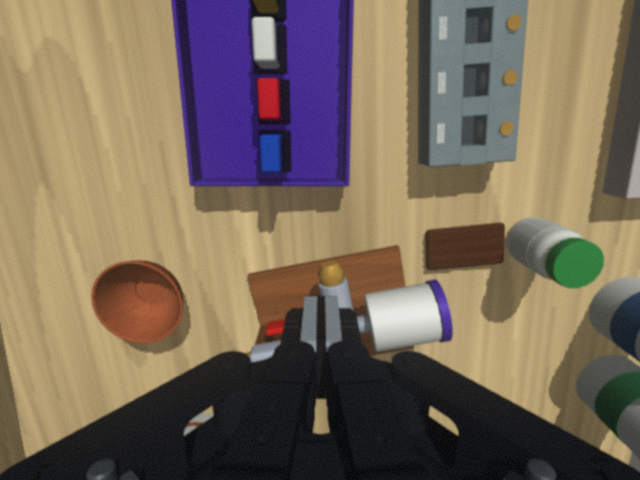

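The tray holds the plugs: white (264,40), red (268,99), blue (270,154). The trigger (277,327) is partly hidden by the fingers, so I move so the gun is clear in view.

```bash
python3 -m pendant '[{"offset":[-0.15,-0.05,0],"twist":[0,0,0],"grip":0},{"offset":[-0.3,-0.05,0],"twist":[0,0,0],"grip":0},{"offset":[-0.45,-0.05,0],"twist":[0,0,0],"grip":0},{"offset":[-0.5,-0.05,0],"twist":[0,0,0],"grip":0},{"offset":[-0.5,-0.05,0],"twist":[0,0,0],"grip":0},{"offset":[-0.5,-0.05,0],"twist":[0,0,0],"grip":0}]'
cat > gun.py <<'E'
from h import *
import sys
s=st(); im,d,P,T,f,i=cam("wrist"); n=sys.argv[1]; save(im,n); np.savez(n+".npz",P=P,im=im)
im=im.astype(int); x,y,h=np.moveaxis(P,-1,0)
r=lambda m:[m.sum(),cv2.minAreaRect((P[m][:,:2]*1000).astype(np.float32))]
g=(abs(x-.47)<.17)&(y<-.22)&(y>-.47)
red=(im[...,0]>1.8*im[...,1])&(im[...,0]>1.8*im[...,2])&(im[...,0]>70)&g&(h>.05)
print("trigtop",r(red&(abs(h-.081)<.004)),h[red].max())
grey=(im.max(-1)-im.min(-1)<40)
m=g&(abs(h-.084)<.002)&grey&(x<.5)
k,l,sx,c=cv2.connectedComponentsWithStats(m.astype(np.uint8))
for j in range(1,k):
    if sx[j,4]>80: print("grip?",c[j].round(),r(l==j))
print("wood",r(g&(abs(h-.012)<.003)))
print("cup",r(g&(h>.095)&(h<.12)))
E
python3 gun.py w9
```

```text
time: 28.73
position: [0.4558, -0.3011, 0.316]
eef_rot: [-0.002, 0.726, 0.688, 0.0]
wrist_force: [-0.2, 0.2, 0.3]
gripper_width: 0.002
finger_force: 0.0
t 28.73 p [ 0.4558 -0.3011  0.316 ] q [-0.002  0.726  0.688  0.   ] F [-0.2  0.2  0.3] w 0.002 ff 0.0
trigtop [np.int64(466), ((440.279541015625, -322.0314636230469), (62.827476501464844, 8.294591903686523), 8.080235481262207)] 0.08235337535485326
grip? [326. 245.] [np.int64(2805), ((443.5937194824219, -327.33612060546875), (115.08274841308594, 112.77629852294922), 89.99437713623047)]
wood [np.int64(10888), ((520.0962524414062, -331.16510009765625), (264.8550109863281, 161.52037048339844), 8.494601249694824)]
cup [np.int64(3958), ((572.0319213867188, -319.1875915527344), (85.4383316040039, 51.909881591796875), 8.073649406433105)]
```

View pics/w9.png

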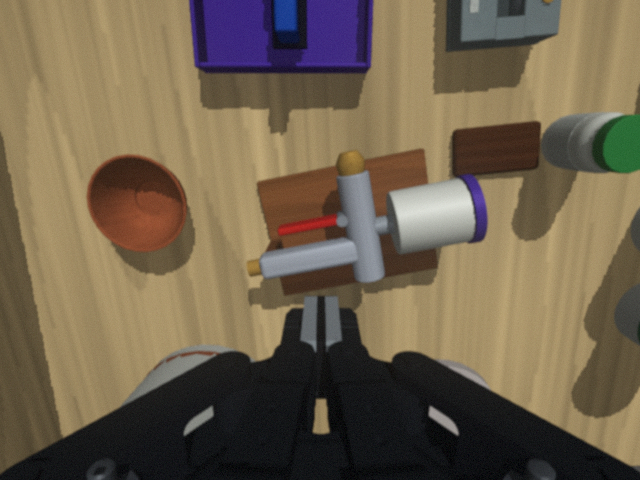

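The gun is now clear: trigger at px (310,224), grip at (310,257), yaw ≈ 8.1°. Before squeezing I check the tray and knob from the scene camera and start turning the hand.

```bash
python3 -m pendant '[{"offset":[0,0,0],"twist":[0,0,0.13],"grip":40},{"offset":[0,0,0],"twist":[0,0,0.26],"grip":85},{"offset":[0,0,0],"twist":[0,0,0.39],"grip":85},{"offset":[0,0,0],"twist":[0,0,0.52],"grip":85},{"offset":[0,0,0],"twist":[0,0,0.65],"grip":85},{"offset":[0,0,0],"twist":[0,0,0.78],"grip":85},{"offset":[0,0,0],"twist":[0,0,0.9],"grip":85},{"offset":[0,0,0],"twist":[0,0,0.9],"grip":85},{"offset":[0,0,0],"twist":[0,0,0.9],"grip":85}]'
python3 - <<'E'
from h import *
go(.4292,-.3524,.16,-81.9)
im,d,P,T,f,i=cam("scene"); x,y,h=np.moveaxis(P,-1,0)
m=(abs(h-.04)<.003)&(abs(x-.43)<.14)&(abs(y+.02)<.2); print("tray",cv2.minAreaRect((P[m][:,:2]*1000).astype(np.float32)))
m=(h>.085)&(h<.1)&(x<.54)&(x>.3)&(abs(y+.02)<.15); k,l,sx,c=cv2.connectedComponentsWithStats(m.astype(np.uint8))
for j in range(1,k):
    if sx[j,4]>40: print(c[j].round(),sx[j,4],np.median(P[l==j],0).round(3),np.median(im[l==j],0))
E
```

```text
time: 29.53
position: [0.4566, -0.3003, 0.3175]
eef_rot: [-0.0, 0.918, 0.397, 0.0]
wrist_force: [0.1, 1.3, -0.9]
gripper_width: 0.998
finger_force: 0.0
go (0.4292, -0.3524, 0.16, -81.9) offset [-0.227, 0.063, 0.63] twist [-0.001, -0.0, 0.858]
tray ((430.172607421875, -21.0506591796875), (280.9468688964844, 183.5947723388672), 86.87639617919922)
[248. 207.] 91 [ 0.436 -0.121  0.09 ] [ 49.  66. 120.]
[266. 212.] 92 [ 0.438 -0.073  0.09 ] [145.  42.  38.]
[284. 217.] 98 [ 0.439 -0.023  0.09 ] [154.  150.  142.5]
[302. 223.] 102 [0.442 0.026 0.09 ] [146.5 122.   46.5]
[321. 229.] 103 [0.446 0.076 0.09 ] [148.  78.  39.]
```

All five plugs stand in the tray. I line up over the gun.

```bash
python3 -m pendant '[{"offset":[-0.05,0.02,0.1],"twist":[0,0,0.13],"grip":85},{"offset":[-0.1,0.04,0.2],"twist":[0,0,0.26],"grip":85},{"offset":[-0.15,0.06,0.3],"twist":[0,0,0.39],"grip":85},{"offset":[-0.2,0.063,0.42],"twist":[0,0,0.52],"grip":85},{"offset":[-0.227,0.063,0.54],"twist":[0,0,0.65],"grip":85},{"offset":[-0.227,0.063,0.63],"twist":[0,0,0.78],"grip":85},{"offset":[-0.227,0.063,0.63],"twist":[0,0,0.858],"grip":85},{"offset":[-0.227,0.063,0.63],"twist":[0,0,0.858],"grip":85},{"offset":[-0.227,0.063,0.63],"twist":[0,0,0.858],"grip":85}]'
python3 gun.py w10; python3 -c "
from h import *
go(.4292,-.3524,.051,-81.9)"
```

```text
time: 30.33
position: [0.4293, -0.3537, 0.1603]
eef_rot: [0.0, 0.998, 0.07, 0.0]
wrist_force: [0.5, -0.1, 0.2]
gripper_width: 1.0
finger_force: 0.0
t 30.33 p [ 0.4293 -0.3537  0.1603] q [0.    0.998 0.07  0.   ] F [ 0.5 -0.1  0.2] w 1.0 ff 0.0
trigtop [np.int64(1267), ((440.57073974609375, -321.744140625), (61.34727096557617, 8.291109085083008), 8.19505500793457)] 0.23544871540416007
grip? [307. 201.] [np.int64(8951), ((444.14801025390625, -327.1686096191406), (116.09683227539062, 111.69506072998047), 89.99539184570312)]
grip? [267. 172.] [np.int64(276), ((476.4675598144531, -316.62762451171875), (11.689552307128906, 11.122159004211426), 81.43961334228516)]
wood [np.int64(26980), ((488.3650817871094, -341.0621337890625), (198.2837677001953, 150.14999389648438), 8.227006912231445)]
cup [np.int64(6413), ((545.1976928710938, -322.861572265625), (31.34047508239746, 47.18335723876953), 7.941857814788818)]
go (0.4292, -0.3524, 0.051, -81.9) offset [-0.001, -0.007, 0.439] twist [0.001, -0.002, -0.001]
```

View pics/w10.png

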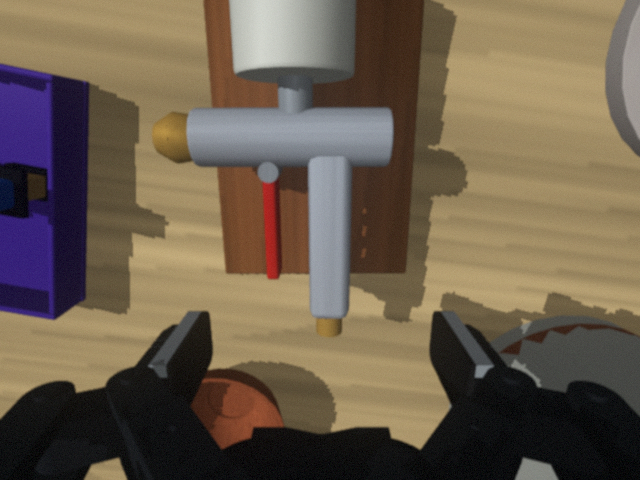

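The picture shows the trigger (272,225) and grip (328,230) between the open fingers. A bucket is at lower right (560,370), so I check its clearance before going down.

Run:
```python
from h import *
for n in ["w9","w10"]:
    P=np.load(n+".npz")["P"]; x,y,h=np.moveaxis(P,-1,0)
    v,u=np.mgrid[:480,:640]
    m=(y<-.385)&(h>.02)&(h<.19)&(x<.52)&(x>.2); 
    q=P[m]; print(n,m.sum(), q.max(0).round(3), q[np.argmin(np.hypot(q[:,0]-.429,q[:,1]+.4))].round(3) if len(q) else "")
```

```text
w9 1733 [ 0.494 -0.385  0.171] [ 0.488 -0.385  0.07 ]
w10 9525 [ 0.497 -0.385  0.19 ] [ 0.429 -0.398  0.189]
```

Run:
```python
from h import *
for n in ["w9","scene0"]:
    P=np.load(n+".npz")["P"]; x,y,h=np.moveaxis(P,-1,0)
    m=(y<-.385)&(h>.02)&(h<.3)&(x<.46)&(x>.1); q=P[m]
    d=np.hypot(q[:,0]-.429,q[:,1]+.411); print(n,m.sum(),q[np.argsort(d)[:3]].round(3),d.min())
```

```text
w9 1729 [[ 0.332 -0.503  0.14 ]
 [ 0.332 -0.503  0.137]
 [ 0.331 -0.502  0.139]] 0.1336182053175986
scene0 6882 [[ 0.353 -0.505  0.197]
 [ 0.344 -0.499  0.196]
 [ 0.353 -0.507  0.2  ]] 0.12124843459734097
```

```bash
python3 -m pendant '[{"offset":[0,-0.005,0.12],"twist":[0,0,0],"grip":85},{"offset":[0,-0.005,0.24],"twist":[0,0,0],"grip":85},{"offset":[0,-0.005,0.36],"twist":[0,0,0],"grip":85},{"offset":[0,-0.005,0.435],"twist":[0,0,0],"grip":85},{"offset":[0,-0.005,0.435],"twist":[0,0,0],"grip":85},{"offset":[0,-0.005,0.435],"twist":[0,0,0],"grip":85},{"offset":[0,-0.005,0.435],"twist":[0,0,0],"grip":75}]'; python3 -c "
from h import *
go(.4292,-.3524,.051,-81.9)"
```

```text
time: 30.97
position: [0.4301, -0.3535, 0.0532]
eef_rot: [0.001, 0.998, 0.069, 0.001]
wrist_force: [-0.3, 0.4, 0.0]
gripper_width: 0.892
finger_force: 0.0
go (0.4292, -0.3524, 0.051, -81.9) offset [-0.003, -0.005, 0.009] twist [0.004, -0.003, -0.004]
```

```bash
python3 -m pendant '[{"offset":[0,-0.004,0],"twist":[0,0,0],"grip":65},{"offset":[0,-0.004,0],"twist":[0,0,0],"grip":58},{"offset":[0,-0.004,0],"twist":[0,0,0],"grip":52},{"offset":[0,-0.004,0],"twist":[0,0,0],"grip":47},{"offset":[0,-0.004,0],"twist":[0,0,0],"grip":44}]'; python3 -m pendant '[{"offset":[0,0,0],"twist":[0,0,0],"grip":41},{"offset":[0,0,0],"twist":[0,0,0],"grip":38},{"offset":[0,0,0],"twist":[0,0,0],"grip":36},{"offset":[0,0,0],"twist":[0,0,0],"grip":36}]'
```

```text
time: 31.38
position: [0.4283, -0.3502, 0.0526]
eef_rot: [-0.001, 0.998, 0.069, -0.0]
wrist_force: [-0.7, 6.1, 5.3]
gripper_width: 0.513
finger_force: 5.9
time: 31.72
position: [0.4287, -0.3524, 0.0533]
eef_rot: [0.001, 0.998, 0.07, 0.0]
wrist_force: [-3.5, 0.2, 7.9]
gripper_width: 0.456
finger_force: 57.3
```

```bash
H='ignored'; python3 -m pendant '[{"offset":[0,0,0],"twist":[0,0,0],"grip":30},{"offset":[0,0,0],"twist":[0,0,0],"grip":30},{"offset":[0,0,0],"twist":[0,0,0],"grip":30},{"offset":[0,0,0],"twist":[0,0,0],"grip":30},{"offset":[0,0,0],"twist":[0,0,0],"grip":30},{"offset":[0,0,0],"twist":[0,0,0],"grip":30},{"offset":[0,0,0],"twist":[0,0,0],"grip":30},{"offset":[0,0,0],"twist":[0,0,0],"grip":30},{"offset":[0,0,0],"twist":[0,0,0],"grip":30},{"offset":[0,0,0],"twist":[0,0,0],"grip":30}]'
python3 gun.py w11
python3 -m pendant '[{"offset":[0,0,0],"twist":[0,0,0],"grip":30},{"offset":[0,0,0],"twist":[0,0,0],"grip":30},{"offset":[0,0,0],"twist":[0,0,0],"grip":30},{"offset":[0,0,0],"twist":[0,0,0],"grip":30},{"offset":[0,0,0],"twist":[0,0,0],"grip":30},{"offset":[0,0,0],"twist":[0,0,0],"grip":30},{"offset":[0,0,0],"twist":[0,0,0],"grip":30},{"offset":[0,0,0],"twist":[0,0,0],"grip":30},{"offset":[0,0,0],"twist":[0,0,0],"grip":30},{"offset":[0,0,0],"twist":[0,0,0],"grip":30}]'
```

```text
time: 32.55
position: [0.4286, -0.3523, 0.0533]
eef_rot: [0.001, 0.998, 0.07, 0.0]
wrist_force: [-3.3, 1.3, 8.3]
gripper_width: 0.456
finger_force: 57.3
t 32.55 p [ 0.4286 -0.3523  0.0533] q [0.001 0.998 0.07  0.   ] F [-3.3  1.3  8.3] w 0.456 ff 57.3
trigtop [np.int64(3955), ((443.658935546875, -331.5800476074219), (62.47255325317383, 8.707688331604004), 24.49500846862793)] 0.0834957662476629
grip? [290. 237.] [np.int64(28501), ((448.26702880859375, -327.00146484375), (103.46293640136719, 115.90601348876953), 0.0010085299145430326)]
grip? [225. 209.] [np.int64(976), ((476.5102844238281, -316.740234375), (11.684588432312012, 11.985671997070312), 14.229520797729492)]
grip? [257. 344.] [np.int64(220), ((427.5789794921875, -332.89605712890625), (22.759939193725586, 6.393050670623779), 24.79861831665039)]
grip? [384. 343.] [np.int64(228), ((433.12335205078125, -375.1468505859375), (22.294788360595703, 6.75607967376709), 7.886624336242676)]
grip? [230. 341.] [np.int64(83), ((431.9078369140625, -321.5437927246094), (1.7816139459609985, 5.686516284942627), 9.71873664855957)]
grip? [411. 341.] [np.int64(83), ((440.2400207519531, -382.005126953125), (1.0630125999450684, 5.379439830780029), 8.88965892791748)]
wood [np.int64(39847), ((472.82769775390625, -343.3494567871094), (167.32420349121094, 150.20228576660156), 8.226179122924805)]
cup [np.int64(18483), ((473.987060546875, -346.4415283203125), (116.9854507446289, 114.20976257324219), 7.986067771911621)]
time: 33.43
position: [0.4286, -0.3523, 0.0533]
eef_rot: [0.001, 0.998, 0.07, 0.0]
wrist_force: [-2.4, 1.0, 8.6]
gripper_width: 0.46
finger_force: 57.3
```

View pics/w11.png

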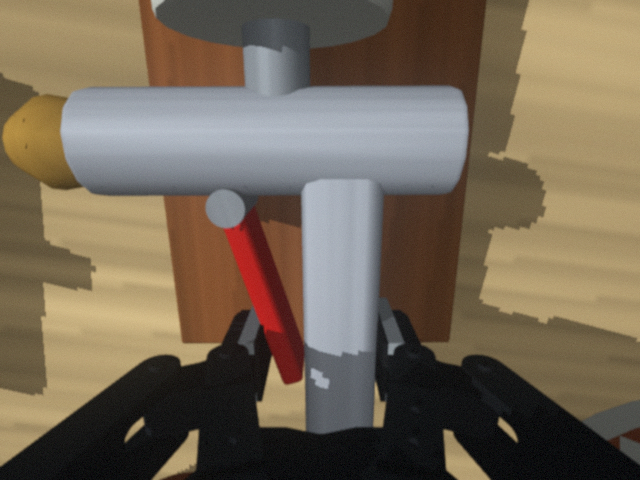

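The trigger (265,300) is fully squeezed, turned about 16.4° ≈ 0.28 rad, and was held for over 1.7 s. I let go and rise.

```bash
python3 -m pendant '[{"offset":[0,0,0],"twist":[0,0,0],"grip":50},{"offset":[0,0,0],"twist":[0,0,0],"grip":65},{"offset":[0,0,0],"twist":[0,0,0],"grip":85},{"offset":[0,0,0],"twist":[0,0,0],"grip":85},{"offset":[0,0,0],"twist":[0,0,0],"grip":85},{"offset":[0,0,-0.15],"twist":[0,0,0],"grip":85},{"offset":[0,0,-0.3],"twist":[0,0,0],"grip":85},{"offset":[0,0,-0.45],"twist":[0,0,0],"grip":85},{"offset":[0,0,-0.7],"twist":[0,0,0],"grip":85},{"offset":[0,0,-0.9],"twist":[0,0,0],"grip":85}]'
python3 -m pendant '[{"offset":[0,0,-0.2],"twist":[0,0,0],"grip":85},{"offset":[0,0,-0.2],"twist":[0,0,0],"grip":85},{"offset":[0,0,-0.2],"twist":[0,0,0],"grip":85}]'
python3 gun.py w12 | head -2
python3 - <<'E'
from h import *
im,d,P,T,f,i=cam("scene"); save(im,"end"); np.savez("end.npz",P=P,im=im)
im,d,P,T,f,i=cam("side"); x,y,h=np.moveaxis(P,-1,0); im=im.astype(int)
for z in [.119,.06]:
    m=(abs(h-z)<.004)&(abs(x-.441)<.11)&(abs(y-.346)<.11); print(cv2.minAreaRect((P[m][:,:2]*1000).astype(np.float32)))
E
```

```text
time: 34.27
position: [0.4285, -0.3517, 0.2495]
eef_rot: [0.0, 0.998, 0.069, 0.0]
wrist_force: [0.5, 0.3, 1.1]
gripper_width: 0.997
finger_force: 0.0
time: 34.52
position: [0.43, -0.353, 0.3016]
eef_rot: [0.004, 0.998, 0.069, 0.003]
wrist_force: [0.1, -0.2, -0.2]
gripper_width: 0.998
finger_force: 0.0
t 34.52 p [ 0.43   -0.353   0.3016] q [0.004 0.998 0.069 0.003] F [ 0.1 -0.2 -0.2] w 0.998 ff 0.0
trigtop [np.int64(520), ((439.5368347167969, -321.8931884765625), (62.06181335449219, 7.932168960571289), 8.307550430297852)] 0.368733868660991
((440.63836669921875, 345.68353271484375), (45.15302658081055, 15.81761360168457), 16.904386520385742)
((440.68646240234375, 345.6722717285156), (150.5038299560547, 152.16586303710938), 19.760086059570312)
```

View pics/end.png

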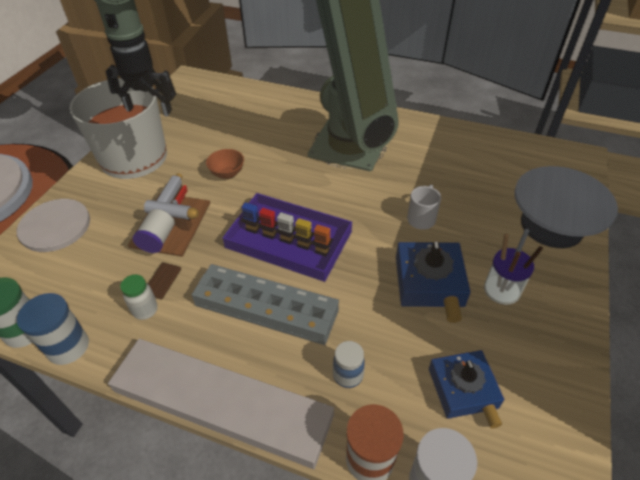

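All six sockets are empty, the five plugs stand in the tray (px 250–322, 210–235), the trigger has sprung back and nothing else has moved.

```bash
python3 -c "
from rig import arm
print(arm.finish_job())"
```

```text
the job is handed in; nothing more can be done
None
```

I handed the job in after about 35 s of robot time: the air knob is at off (within about 1° in the close view) with the outer knob unmoved, all five fuse plugs present are in the purple tray, and the trigger was squeezed fully for over 1.7 s and released; `finish_job()` returned no verdict.

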